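# Pack repaired driver modules on a carrier and push it to the collection line

## Robot

A 7-joint arm with a two-finger parallel gripper is mounted at the origin on the work surface. World frame = base frame: x ahead of the robot, y to its left, z up, the work surface at z = 0. Lengths are in m, angles in rad, forces in N, time in s.
With the tool pointing down it reaches from about 0.425 to 0.975 m from the base axis. Payload 16.7 kg.
Tool frame: the origin (TCP) lies between the finger pads; the fingertips stand 25 mm ahead of it and the grasp point (between the pads) lies 6 mm ahead of it (bot.tip_reach is the distance from the TCP to the fingertips, in m); z points along the fingers, y is the line along which they close (so a half turn about z gives the same grasp; the last joint's range is limited). The gripper opens to 85 mm and grips with 20 to 120 N. Pads are 22 mm wide; open, the fingers measure 114 mm over their backs; the gripper's body (76 mm by 85 mm) begins 54 mm behind the grasp point. The pads swing forward as they close: fully open they stand 13 mm farther back than shut.
Start: joints at [1.012, 0.426, 0.074, 1.606, -0.034, 1.111, -0.067], TCP at [0.268, -0.619, 0.256] pointing down, gripper open.
Joint ranges: [-2.85, 2.85], [-0.5, 2.14], [-1.23, 1.37], [0.21, 2.46], [-1.02, 4.16], [0.16, 2.05], [-2.73, 2.73]. Speed limits (rad/s): [1.89, 1.89, 2.39, 2.39, 3.01, 3.01, 3.01].

## Interface

Orientations are given as a unit quaternion [w, x, y, z].
In Python, from bench import bot gives the robot as it stands.
- The arm moves only by the shell command python3 -m creep 'ROWS' [FORCE]. ROWS is JSON, one flat list of numbers, 7 for each row, row after row: the gripper command: -1 is fully open, 1 is shut, values between are in proportion, then the shift along the tool's x, y, z in m, then the turn, a rotation vector about the tool's x, y, z in rad. In form: [claw, tx, ty, tz, ax, ay, az, claw, tx, ty, tz, ax, ay, az, ...]. A call has 1 to 20 rows; each row is the pose to reach, as a shift and turn from the pose commanded when the call began, along the tool's axes at that moment; what a row does not reach only later rows make up. A row lasts 1/8 s, in which the tool goes at most 62.5 mm and 10.7 degrees, less where a joint would pass 70% of its speed; a pose out of reach is approached as far as the arm can. A call with a gripper value outside its range is refused whole. The fingers move at their own pace and stop on an object; FORCE is the grip in N (left out, the last holds). Time passes only in rows, so rows that repeat a pose let the fingers close. It gives the time, the measured TCP pose, the force, the opening and the grip force at its end, in the units of the state.
- bot.get_obs(): the state, without advancing time (a new reading comes with each control period).
- bot.snapshot(name): name is "scene" or "side" or "wrist"; returns the picture (420x560x3 uint8, red, green, blue); there is no depth.
- bot.camera_model(name): a dict with "fx", "fy", "cx", "cy" (pixels), "R" (3x3) and "t" (3): a world point X has camera coordinates R X + t; the wrist camera has in their place "mount" (4x4, takes a point from camera to tool coordinates, whose origin is the TCP and whose axes are the flange's). Camera axes: x right, y down, z forward; pixel columns grow to the right and rows downward; lengths in m; the calibration is good to about 2 mm. A picture is of the moment at which its call begins: read the wrist's pose just before it. camera_model takes no time and is no camera call.
- bot.hand_in(): hands the job in; it is judged then, once.
The state is a dict: "t": time; "joint_pos": joint angles; "joint_velocities": joint speeds; "effort": joint torques, N m; "position": TCP position; "eef_rot": TCP orientation; "wrist_force": force on the tool from outside, world axes, zero at the start; "wrist_torque": the same for the moment, N m; "opening": opening from 0.0 (shut) to 1.0 (fully open); "grip_force": force on a finger pad.
Only numpy, scipy, OpenCV 4.12 (cv2) and the standard library are available. Lean on these libraries where they do the work, as an engineer would, in place of code of your own. Each camera call takes 0.05 s, during which the arm holds its last target. There are 200 camera calls.

## Task

Stack all the black-framed display driver modules that lie on the bench in one square pile on the white outline of the blue carrier, long sides across the carrier, with exactly one pink foam sheet between each module and the next (none underneath, none on top; leave any spare sheet off the carrier). Only when the whole pile stands, push the loaded carrier forward along the bench by its rear lip until its front edge lies on the red line, square to it and between the end ticks, without lifting it, running past the line or spoiling the pile. Leave the power adapter, bottle and mug where they are.

Things in the scene. Friction and masses are not known exactly. Their poses are not given: they have to be found in the camera images.
- line: red line painted flat on the bench, 6 mm wide and 240 mm long, with a short tick at each end; nothing to stop against. Origin: its middle, at bench height; y runs along the line, x across it, pointing away from the robot, the way the carrier is to be pushed (within about 0.1 rad of world x)
- carrier: loose blue carrier plate on the bench, 120 mm deep (x) by 150 mm wide (y) by 12 mm thick, about 0.4 kg, with an upright lip along its whole rear edge (-x side, nearest the robot): 5 mm thick, its top 32 mm above the bench, its rear face at x = -60 mm. It is pushed by this lip. Origin: centre of its underside; x towards its front edge (x = +60 mm), z up. Starts short of the line with its front edge 80 to 115 mm from it at the middle, up to 0.15 rad askew to it
- pad (a point): centre of the white outlined rectangle (115 mm across the carrier by 64 mm) on the carrier's upper face, where the stack goes: 15 mm ahead of the carrier's centre, 12 mm above the bench; axes as the carrier's. The long sides of modules and sheets lie along the carrier's y (either way round)
- corner_left (a point): left (+y) end of the carrier's front edge, at bench height
- corner_right (a point): right (-y) end of the carrier's front edge, at bench height
- module1: display driver module: green circuit board in a black plastic frame, a flat rigid block 100 x 50 x 14 mm, about 0.12 kg. Origin: centre of its underside; x along its 100 mm length, y across its 50 mm width, z up out of the component side. Starts flat on the bench with some 40 mm or more free beside the middle of its long sides (one of five alike; 4 or 5 are present)
- module2: display driver module: green circuit board in a black plastic frame, a flat rigid block 100 x 50 x 14 mm, about 0.12 kg. Origin: centre of its underside; x along its 100 mm length, y across its 50 mm width, z up out of the component side. Starts flat on the bench with some 40 mm or more free beside the middle of its long sides (one of five alike; 4 or 5 are present)
- module3: display driver module: green circuit board in a black plastic frame, a flat rigid block 100 x 50 x 14 mm, about 0.12 kg. Origin: centre of its underside; x along its 100 mm length, y across its 50 mm width, z up out of the component side. Starts flat on the bench with some 40 mm or more free beside the middle of its long sides (one of five alike; 4 or 5 are present)
- module4: display driver module: green circuit board in a black plastic frame, a flat rigid block 100 x 50 x 14 mm, about 0.12 kg. Origin: centre of its underside; x along its 100 mm length, y across its 50 mm width, z up out of the component side. Starts flat on the bench with some 40 mm or more free beside the middle of its long sides (one of five alike; 4 or 5 are present)
- module5: display driver module: green circuit board in a black plastic frame, a flat rigid block 100 x 50 x 14 mm, about 0.12 kg. Origin: centre of its underside; x along its 100 mm length, y across its 50 mm width, z up out of the component side. Starts flat on the bench with some 40 mm or more free beside the middle of its long sides (one of five alike; 4 or 5 are present)
- sheet1: pink rigid foam separator sheet, 104 x 56 x 8 mm, 0.03 kg, one of four alike that start piled flat on the grey rack (underside of the lowest 6 mm above the bench, sheet1 lowest, sheet4 on top). Origin: centre of its underside; x along its length, y across its 56 mm width, z up
- sheet2: pink rigid foam separator sheet, 104 x 56 x 8 mm, 0.03 kg, one of four alike that start piled flat on the grey rack (underside of the lowest 6 mm above the bench, sheet1 lowest, sheet4 on top). Origin: centre of its underside; x along its length, y across its 56 mm width, z up
- sheet3: pink rigid foam separator sheet, 104 x 56 x 8 mm, 0.03 kg, one of four alike that start piled flat on the grey rack (underside of the lowest 6 mm above the bench, sheet1 lowest, sheet4 on top). Origin: centre of its underside; x along its length, y across its 56 mm width, z up
- sheet4: pink rigid foam separator sheet, 104 x 56 x 8 mm, 0.03 kg, one of four alike that start piled flat on the grey rack (underside of the lowest 6 mm above the bench, sheet1 lowest, sheet4 on top). Origin: centre of its underside; x along its length, y across its 56 mm width, z up
- rack: fixed low grey base, 120 x 50 x 6 mm, on which the sheets are piled. Origin: centre of its underside, x along its length
- adapter: bystander: black power adapter brick, 95 x 45 x 30 mm. Origin: centre of its underside
- bottle: bystander: white bottle with red cap, 64 mm in diameter, 150 mm tall. Origin: centre of its underside
- mug: bystander: blue mug, 76 mm across, 90 mm tall, with a handle at its +y side. Origin: centre of its underside
Not all that is in view belongs to the job. Leave any orange look-alike of the module1 alone.

How it is judged:
On the way:
1. all present modules are piled on the carrier with one sheet between each two, while the carrier's front edge is still 30 mm or more short of the line (horizontal distance between each of module1, module2, module3, module4, module5 and pad below 0.015 m and z of each of module1, module2, module3, module4, module5 in the frame of pad above -0.004 m and angle between the x axis of each of module1, module2, module3, module4, module5 and the y axis of carrier, either way round below 0.2 rad and angle between each of module1, module2, module3, module4, module5's own z axis and vertical below 0.1 rad and linear speed of each of module1, module2, module3, module4, module5 below 0.02 m/s and contact force between module1 and module2 below 0.02 N and contact force between each of module1, module2 and module3 below 0.02 N and contact force between each of module1, module2, module3 and module4 below 0.02 N and contact force between each of module1, module2, module3, module4 and module5 below 0.02 N and contact force between sheet1 and sheet2 below 0.02 N and contact force between each of sheet1, sheet2 and sheet3 below 0.02 N and contact force between each of sheet1, sheet2, sheet3 and sheet4 below 0.02 N and contact force between each of sheet1, sheet2, sheet3, sheet4 and carrier below 0.02 N and z of any of module1, module2, module3, module4, module5 in the frame of sheet1 above 0.004 m and (horizontal distance between sheet1 and pad above 0.12 m or (horizontal distance between sheet1 and pad below 0.015 m and angle between the x axis of sheet1 and the y axis of carrier, either way round below 0.2 rad and angle between sheet1's own z axis and vertical below 0.1 rad and linear speed of sheet1 below 0.02 m/s)) and z of any of module1, module2, module3, module4, module5 in the frame of sheet2 above 0.004 m and (horizontal distance between sheet2 and pad above 0.12 m or (horizontal distance between sheet2 and pad below 0.015 m and angle between the x axis of sheet2 and the y axis of carrier, either way round below 0.2 rad and angle between sheet2's own z axis and vertical below 0.1 rad and linear speed of sheet2 below 0.02 m/s)) and z of any of module1, module2, module3, module4, module5 in the frame of sheet3 above 0.004 m and (horizontal distance between sheet3 and pad above 0.12 m or (horizontal distance between sheet3 and pad below 0.015 m and angle between the x axis of sheet3 and the y axis of carrier, either way round below 0.2 rad and angle between sheet3's own z axis and vertical below 0.1 rad and linear speed of sheet3 below 0.02 m/s)) and z of any of module1, module2, module3, module4, module5 in the frame of sheet4 above 0.004 m and (horizontal distance between sheet4 and pad above 0.12 m or (horizontal distance between sheet4 and pad below 0.015 m and angle between the x axis of sheet4 and the y axis of carrier, either way round below 0.2 rad and angle between sheet4's own z axis and vertical below 0.1 rad and linear speed of sheet4 below 0.02 m/s)) and x of each of corner_left, corner_right in the frame of line below -0.03 m), for 0.2 s.
At the end, for the whole second after the job is handed in: All modules in one pile on the outline, one sheet between each two, none below or on top, flat, within 15 mm and 0.2 rad; modules do not touch, spare sheets 120 mm or more away; both ends of the carrier's front edge within 5 mm of the line's middle and it within 45 mm sideways; all at rest (horizontal distance between each of module1, module2, module3, module4, module5 and pad below 0.015 m and z of each of module1, module2, module3, module4, module5 in the frame of pad above -0.004 m and angle between the x axis of each of module1, module2, module3, module4, module5 and the y axis of carrier, either way round below 0.2 rad and angle between each of module1, module2, module3, module4, module5's own z axis and vertical below 0.1 rad and linear speed of each of module1, module2, module3, module4, module5 below 0.02 m/s and contact force between module1 and module2 below 0.02 N and contact force between each of module1, module2 and module3 below 0.02 N and contact force between each of module1, module2, module3 and module4 below 0.02 N and contact force between each of module1, module2, module3, module4 and module5 below 0.02 N and contact force between sheet1 and sheet2 below 0.02 N and contact force between each of sheet1, sheet2 and sheet3 below 0.02 N and contact force between each of sheet1, sheet2, sheet3 and sheet4 below 0.02 N and contact force between each of sheet1, sheet2, sheet3, sheet4 and carrier below 0.02 N and z of any of module1, module2, module3, module4, module5 in the frame of sheet1 above 0.004 m and (horizontal distance between sheet1 and pad above 0.12 m or (horizontal distance between sheet1 and pad below 0.015 m and angle between the x axis of sheet1 and the y axis of carrier, either way round below 0.2 rad and angle between sheet1's own z axis and vertical below 0.1 rad and linear speed of sheet1 below 0.02 m/s)) and z of any of module1, module2, module3, module4, module5 in the frame of sheet2 above 0.004 m and (horizontal distance between sheet2 and pad above 0.12 m or (horizontal distance between sheet2 and pad below 0.015 m and angle between the x axis of sheet2 and the y axis of carrier, either way round below 0.2 rad and angle between sheet2's own z axis and vertical below 0.1 rad and linear speed of sheet2 below 0.02 m/s)) and z of any of module1, module2, module3, module4, module5 in the frame of sheet3 above 0.004 m and (horizontal distance between sheet3 and pad above 0.12 m or (horizontal distance between sheet3 and pad below 0.015 m and angle between the x axis of sheet3 and the y axis of carrier, either way round below 0.2 rad and angle between sheet3's own z axis and vertical below 0.1 rad and linear speed of sheet3 below 0.02 m/s)) and z of any of module1, module2, module3, module4, module5 in the frame of sheet4 above 0.004 m and (horizontal distance between sheet4 and pad above 0.12 m or (horizontal distance between sheet4 and pad below 0.015 m and angle between the x axis of sheet4 and the y axis of carrier, either way round below 0.2 rad and angle between sheet4's own z axis and vertical below 0.1 rad and linear speed of sheet4 below 0.02 m/s)) and x of corner_left in the frame of line between -0.005 and 0.005 m and x of corner_right in the frame of line between -0.005 and 0.005 m and y of carrier in the frame of line between -0.045 and 0.045 m and angle between carrier's own z axis and vertical below 0.05 rad and linear speed of carrier below 0.01 m/s).
It fails at once if the carrier's front edge runs more than 20 mm past the line (x of any of corner_left, corner_right in the frame of line above 0.02 m).
It fails at once if the carrier is lifted off the bench (height (world z) of carrier above 0.015 m).
It fails at once if the adapter is moved more than 30 mm (distance of adapter from where it was at the start of the episode above 0.03 m).
It fails at once if the bottle is moved more than 30 mm (distance of bottle from where it was at the start of the episode above 0.03 m).
It fails at once if the mug is moved more than 30 mm (distance of mug from where it was at the start of the episode above 0.03 m).
Of module1, module2, module3, module4, module5 only 4 to 5 are there at a start; the rules pass over those that are not, and their reading is None.
At some moment in a run one of module1, module2, module3, module4, module5 may be knocked a few centimetres aside while the robot is not near it.
Once in a run the grip may slacken for a moment while it holds something.
It also fails if it takes over 210 s, if anything falls off the work surface, if the arm or the gripper's body presses on something with over 40 N, if the wrist force passes 120 N, or if a joint passes its speed limit or range.

## Working session

There is one attempt and no reset: what is moved stays moved. The work goes in short steps, Python scripts to look and compute and a shell command to move; the robot and the scene stay as the last step left them, time stands still between calls to the robot, and variables do not carry over. Pictures are saved under pics/ and viewed, at most 14 in all, crops included, and the job is handed in when it is done.

```bash
ls; mkdir -p pics
python3 - <<'E'
from bench import bot
import cv2,numpy as np
np.set_printoptions(precision=4,suppress=True)
o=bot.get_obs();print(o)
for n in("scene","side","wrist"):
    print(n,bot.camera_model(n))
a=bot.snapshot("scene");b=bot.snapshot("side")
cv2.imwrite("pics/s0.png",a[...,::-1]);cv2.imwrite("pics/d0.png",b[...,::-1])
E
```

```text
pics
{'t': 0.0, 'joint_pos': array([ 1.0125,  0.4267,  0.0739,  1.6066, -0.0341,  1.1108, -0.0671]), 'joint_velocities': array([ 0.0007, -0.0008,  0.0002, -0.0007, -0.0005,  0.0009, -0.0006]), 'effort': array([ -0.0004, -94.9837,   3.7612, -46.3524,   0.0194,   0.0099,
        -0.0001]), 'position': array([ 0.2682, -0.619 ,  0.2556]), 'eef_rot': array([-0.0006,  0.9792,  0.203 , -0.0002]), 'wrist_force': array([0.4248, 0.5892, 0.8023]), 'wrist_torque': array([ 0.0008, -0.0095,  0.0116]), 'grip_force': 0.0, 'opening': 0.9987637023365554}
scene {'fx': 546.0565294469524, 'fy': 546.0565294469524, 'cx': 288.9239001824052, 'cy': 200.42672124756314, 'R': array([[ 0.086 ,  0.9961, -0.021 ],
       [ 0.504 , -0.0617, -0.8615],
       [-0.8594,  0.0635, -0.5073]]), 't': array([ 0.0024, -0.1657,  1.6466])}
side {'fx': 473.4840100116022, 'fy': 473.4840100116022, 'cx': 275.946966367293, 'cy': 209.0143199793332, 'R': array([[-0.9086, -0.4173, -0.019 ],
       [-0.2815,  0.6454, -0.7101],
       [ 0.3086, -0.6398, -0.7038]]), 't': array([0.3943, 0.1917, 1.0646])}
wrist {'fx': 324.2624942192852, 'fy': 324.2624942192852, 'cx': 282.6189013637102, 'cy': 206.22195425970196, 'mount': array([[-0.0004, -0.9551, -0.2964,  0.0766],
       [ 1.    , -0.0004,  0.0001,  0.0002],
       [-0.0002, -0.2964,  0.9551, -0.1178],
       [ 0.    ,  0.    ,  0.    ,  1.    ]])}
```

View pics/s0.png

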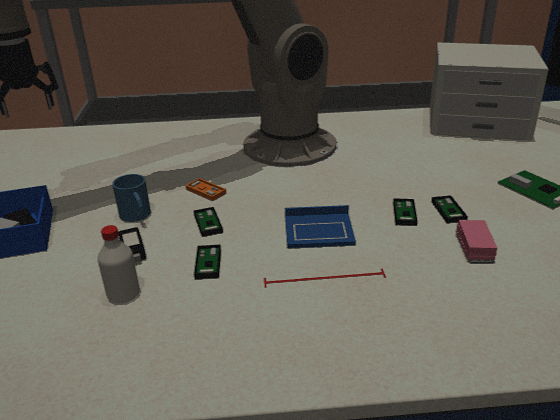

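View pics/d0.png

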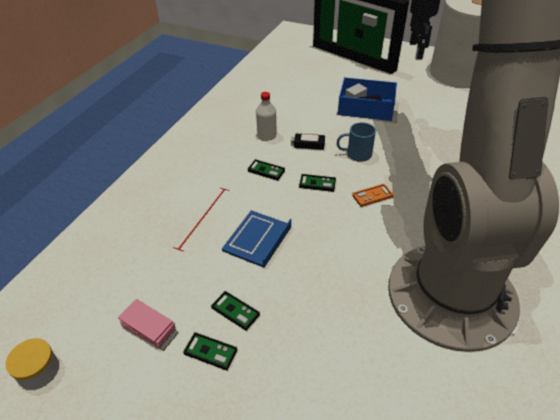

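Scene picture: four black-framed green modules at (207,221), (207,261), (404,211) and (448,208). The orange look-alike is at (206,189), the adapter (black with a white label) at (132,243), and a large bare green board at (535,187). The pink sheets are at (476,240), the carrier at (320,226), and the line runs (265,282)–(384,273). The side view agrees and shows no fifth module in the open. I'll fit box models to both views, and save one enlarged crop covering the candidates and the bin.

```bash
cat > h.py <<'E'
from bench import bot
import cv2,numpy as np,time
from scipy.optimize import minimize
from scipy.spatial.transform import Rotation as Rn
np.set_printoptions(precision=4,suppress=True)
CM={n:bot.camera_model(n) for n in("scene","side")}
def proj(n,P):
    c=CM[n];p=np.asarray(P)@np.array(c["R"]).T+c["t"]
    return np.c_[c["fx"]*p[:,0]/p[:,2]+c["cx"],c["fy"]*p[:,1]/p[:,2]+c["cy"]]
def ray(n,uv,z):
    c=CM[n];R=np.array(c["R"]);uv=np.atleast_2d(uv).astype(float)
    d=np.c_[(uv[:,0]-c["cx"])/c["fx"],(uv[:,1]-c["cy"])/c["fy"],np.ones(len(uv))]@R
    o=-R.T@c["t"];return o+d*((z-o[2])/d[:,2])[:,None]
def box(x,y,a,L,W,z0,z1):
    c,s=np.cos(a),np.sin(a)
    return np.array([[x+c*u-s*v,y+s*u+c*v,z] for z in(z0,z1) for u in(-L/2,L/2) for v in(-W/2,W/2)])
def masks(im):
    h=cv2.cvtColor(im,cv2.COLOR_RGB2HSV);H,S,V=[h[...,i].astype(int) for i in range(3)]
    return dict(mod=((V<75)|((H>40)&(H<90)&(S>80)))&~((H>95)&(H<130)&(S>110)),
      pink=((H>160)|(H<3))&(S>70)&(V>90),blue=(H>95)&(H<130)&(S>110),red=((H>170)|(H<8))&(S>120),orange=(H>3)&(H<20)&(S>150))
SC=4
def fit(ms,x0,bx,pad=14,free=3):
    """boxes bx(p)->list of 8x3; soft IoU with masks in the given cameras"""
    R={}
    for n,m in ms.items():
        P=np.vstack([proj(n,b) for b in bx(x0)]);lo=(P.min(0)-pad).astype(int);hi=(P.max(0)+pad).astype(int)
        lo=np.maximum(lo,0);sub=m[lo[1]:hi[1],lo[0]:hi[0]].astype(np.float32)
        R[n]=(lo,cv2.resize(sub,None,fx=SC,fy=SC,interpolation=cv2.INTER_LINEAR))
    def cost(p):
        t=0
        for n,(lo,sub) in R.items():
            im=np.zeros(sub.shape,np.uint8)
            for b in bx(p):
                q=((proj(n,b)+.5-lo)*SC-.5);cv2.fillConvexPoly(im,cv2.convexHull(np.round(q*16).astype(np.int32)),1,cv2.LINE_8,4)
            t+=np.abs(im-sub).sum()/max(im.sum(),1)
        return t
    x0=np.array(x0,float);best=None
    for s in(.02,.006):
        sim=np.vstack([x0]+[x0+np.eye(3)[i]*[s,s,s*12][i] for i in range(3)])
        r=minimize(cost,x0,method="Nelder-Mead",options=dict(initial_simplex=sim,xatol=1e-4,fatol=1e-4));x0=r.x
    return r.x,r.fun
def carbox(p):
    x,y,a=p;c,s=np.cos(a),np.sin(a)
    return [box(x,y,a,.12,.15,0,.012),box(x-.0575*c,y-.0575*s,a,.005,.15,0,.032)]
E
cat > m0.py <<'E'
from h import *
I={n:cv2.imread(f)[...,::-1] for n,f in(("scene","pics/s0.png"),("side","pics/d0.png"))}
M={n:masks(np.ascontiguousarray(i)) for n,i in I.items()}
g=lambda k,ns=("scene","side"):{n:M[n][k] for n in ns}
for uv in((207,221),(207,261),(404,211),(448,208)):
    p=ray("scene",uv,.014)[0];b=None
    for a in(.0,.8,1.57,2.36):
        r=fit(g("mod"),[p[0],p[1],a],lambda q:[box(*q,.1,.05,0,.014)])
        if b is None or r[1]<b[1]:b=r
    print("mod",uv,b, [fit(g("mod",(n,)),b[0],lambda q:[box(*q,.1,.05,0,.014)])[0] for n in I])
p=ray("scene",(476,235),.038)[0]
b=min((fit(g("pink"),[p[0],p[1],a],lambda q:[box(*q,.104,.056,.006,.038)]) for a in(0,.5,-.5)),key=lambda r:r[1]);print("pink",b)
p=ray("scene",(320,226),.012)[0]
b=fit(g("blue"),[p[0],p[1],0.],carbox);print("car",b,[fit(g("blue",(n,)),b[0],carbox)[0] for n in I])
for n,reg in(("scene",(255,395,262,292)),("side",(170,235,180,255))):
    m=M[n]["red"].copy();k=np.zeros_like(m);k[reg[2]:reg[3],reg[0]:reg[1]]=1;v,u=np.nonzero(m&k)
    w=ray(n,np.c_[u,v],0)[:,:2];r=cv2.minAreaRect(w.astype(np.float32)*1000);c=np.array(r[0])/1000
    d=np.linalg.svd(w-w.mean(0))[2][0];print("line",n,w.mean(0),c,r[1],"heading",np.arctan2(-d[0]*np.sign(d[1]),abs(d[1])))
s=I["scene"][...,::-1]
cv2.imwrite("pics/c0.png",np.vstack([cv2.resize(s[170:295,90:290],(800,300)[0:2],interpolation=2) if 0 else cv2.resize(s[175:287,0:300],(800,299),interpolation=2),cv2.resize(s[170:282,260:560],(800,299),interpolation=2)]))
E
python3 m0.py
```

```text
mod (207, 221) (array([ 0.409 , -0.2283,  0.238 ]), np.float64(0.530991778929697)) [array([ 0.4086, -0.2285,  0.2382]), array([ 0.4107, -0.2271,  0.2598])]
mod (207, 261) (array([ 0.5661, -0.2214,  3.124 ]), np.float64(0.4913848738802411)) [array([ 0.5654, -0.2219,  3.1281]), array([ 0.5675, -0.2209,  3.0954])]
mod (404, 211) (array([ 0.4217,  0.2368, -0.204 ]), np.float64(0.5386077782765084)) [array([ 0.4217,  0.2363, -0.1998]), array([ 0.423 ,  0.2385, -0.2079])]
mod (448, 208) (array([0.4225, 0.344 , 0.0456]), np.float64(0.8019085846691976)) [array([0.4215, 0.3439, 0.0398]), array([0.4243, 0.3448, 0.036 ])]
pink (array([ 0.5732,  0.3501, -0.1641]), np.float64(0.5387191574550083))
car (array([ 0.4722,  0.024 , -0.0488]), np.float64(0.4371299301874789)) [array([ 0.4701,  0.0244, -0.0475]), array([ 0.4759,  0.0237, -0.0276])]
line scene [0.6377 0.0158] [0.6377 0.0142] (26.479820251464844, 243.18637084960938) heading 0.00921378220930804
line side [0.6407 0.0331] [0.6426 0.0154] (14.978039741516113, 240.57569885253906) heading 0.011754684261992027
```

View pics/c0.png

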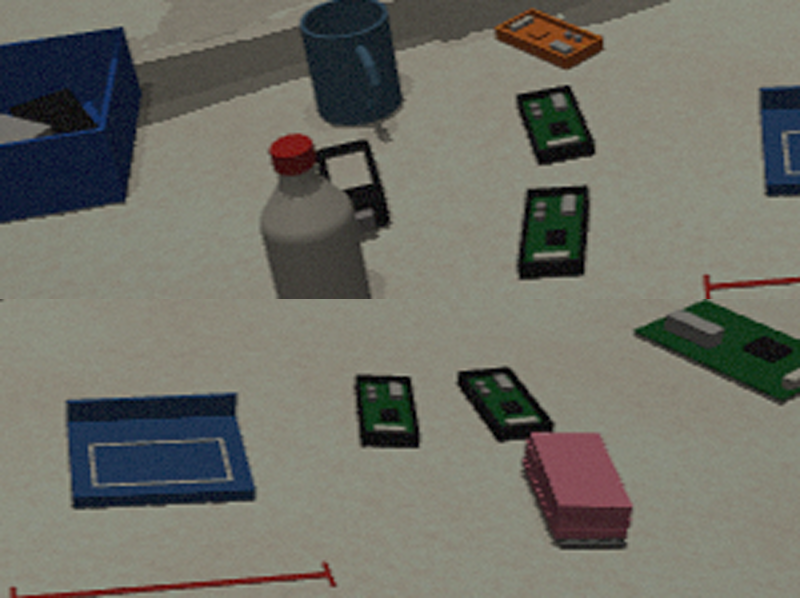

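The crop confirms it. The four modules are black-framed with green boards; the orange one, the large bare board and the brick behind the bottle don't count. I'll tighten the masks and refit.

```bash
cat >> h.py <<'E'
def fill(m):
    m=cv2.morphologyEx(m.astype(np.uint8),cv2.MORPH_CLOSE,np.ones((3,3)))
    c,_=cv2.findContours(m,cv2.RETR_EXTERNAL,cv2.CHAIN_APPROX_NONE)
    o=np.zeros_like(m);cv2.drawContours(o,[k for k in c if cv2.contourArea(k)>40],-1,1,-1);return o
def snap(tag=None):
    I={n:np.ascontiguousarray(bot.snapshot(n)) for n in CM}
    if tag:
        for n in I:cv2.imwrite(f"pics/{tag}_{n}.png",I[n][...,::-1])
    return I
def fits(I,k,guess,bx,angs=(0,)):
    ms={n:fill(masks(I[n])[k]) for n in I}
    return min((fit(ms,[guess[0],guess[1],guess[2]+a],bx) for a in angs),key=lambda r:r[1])
MOD=lambda q:[box(*q,.1,.05,0,.014)]
def sheetbox(z0,z1):return lambda q:[box(*q,.104,.056,z0,z1)]
def pose():
    o=bot.get_obs();q=np.array(o["eef_rot"]);return np.array(o["position"]),Rn.from_quat(q[[1,2,3,0]]),o
def plan(x,y,z,close_ang,tilt=None):
    """tool pointing down at x,y,z closing along world angle close_ang: print shift + turn in tool axes"""
    p,R,o=pose();c=[]
    for a in(close_ang,close_ang+np.pi):
        Y=np.array([np.cos(a),np.sin(a),0]);Z=np.array([0,0,-1.]);X=np.cross(Y,Z)
        c.append((R.inv()*Rn.from_matrix(np.c_[X,Y,Z])).as_rotvec())
    s=R.inv().apply(np.array([x,y,z])-p);q7=o["joint_pos"][6]
    print("shift",s.round(4),"turns",[v.round(3) for v in c],"q7",q7.round(2),"open",round(o["opening"],3),"t",round(o["t"],1),"p",p.round(4))
E
cat > m1.py <<'E'
from h import *
import sys
I={n:np.ascontiguousarray(cv2.imread(f)[...,::-1]) for n,f in(("scene","pics/s0.png"),("side","pics/d0.png"))}
V={n:i[...,::-1].copy() for n,i in I.items()}
def sh(bs):
    for n in V:
        for b in bs:cv2.polylines(V[n],[cv2.convexHull(np.round(proj(n,b)*16).astype(np.int32))],True,(255,0,255),1,cv2.LINE_AA,4)
for uv in((207,221),(207,261),(404,211),(448,208)):
    p=ray("scene",uv,.014)[0];r=fits(I,"mod",[p[0],p[1],0],MOD,(-.6,-.2,.2,.6));print("mod",uv,r);sh(MOD(r[0]))
r=fits(I,"pink",[.573,.35,-.16],sheetbox(.006,.038),(-.2,0,.2));print("pink",r);sh(sheetbox(.006,.038)(r[0]))
r=fits(I,"blue",[.472,.024,-.05],carbox);print("car",r);sh(carbox(r[0]))
v=np.vstack([cv2.resize(V["scene"][170:295,180:520],(800,294)),cv2.resize(V["side"][110:390,100:420],(800,700))[:0]])
cv2.imwrite("pics/c1.png",np.hstack([cv2.resize(V["scene"][170:295,180:520],(480,176)),]) if 0 else np.vstack([v,cv2.resize(V["side"][150:375,110:400],(388,300)) if 0 else np.pad(cv2.resize(V["side"][150:375,110:400],(388,300)),((0,0),(0,412),(0,0)))]))
print(bot.tip_reach)
E
python3 m1.py
```

```text
mod (207, 221) (array([ 0.4096, -0.2283,  0.2395]), np.float64(0.6461620736660039))
mod (207, 261) (array([ 0.566 , -0.2216, -0.0145]), np.float64(0.338342321521102))
mod (404, 211) (array([ 0.4218,  0.2368, -0.2028]), np.float64(0.28545575557809333))
mod (448, 208) (array([0.4223, 0.3439, 0.0493]), np.float64(0.6326898575873814))
pink (array([ 0.5732,  0.3506, -0.1674]), np.float64(0.5384569604429108))
car (array([ 0.4723,  0.0235, -0.0339]), np.float64(0.1774481376684626))
0.025
```

View pics/c1.png

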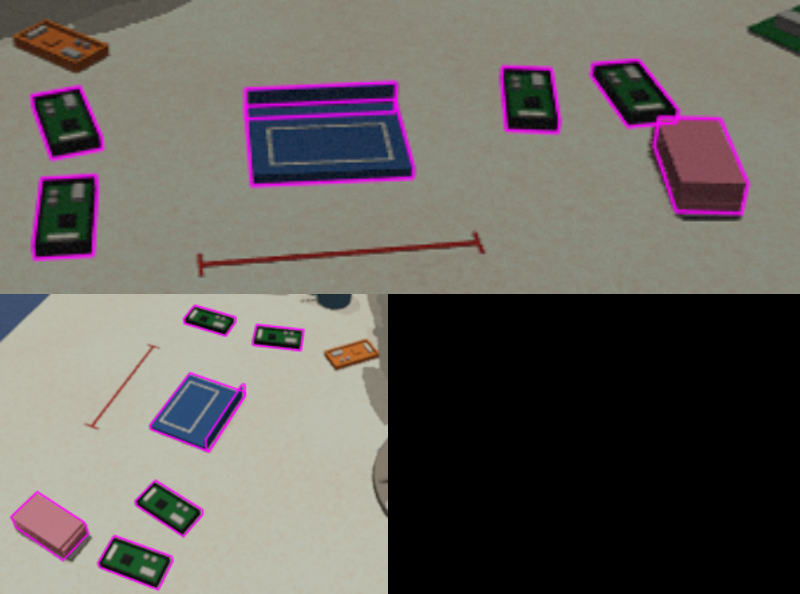

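Run:
```python
from h import *
plan(.4096,-.2283,.12,.2395+np.pi/2)
```

```text
shift [ 0.2851 -0.3022  0.136 ] turns [array([-0.   , -0.002, -2.972]), array([-0.001,  0.   ,  0.169])] q7 -0.07 open 1.0 t 0.1 p [ 0.2682 -0.6191  0.2557]
```

```bash
python3 -m creep '[-1,0.285,-0.302,0.06,0,0,0.169,-1,0.285,-0.302,0.06,0,0,0.169,-1,0.285,-0.302,0.06,0,0,0.169,-1,0.285,-0.302,0.06,0,0,0.169,-1,0.285,-0.302,0.06,0,0,0.169,-1,0.285,-0.302,0.06,0,0,0.169,-1,0.285,-0.302,0.06,0,0,0.169,-1,0.285,-0.302,0.06,0,0,0.169,-1,0.285,-0.302,0.06,0,0,0.169,-1,0.285,-0.302,0.14,0,0,0.169,-1,0.285,-0.302,0.14,0,0,0.169,-1,0.285,-0.302,0.14,0,0,0.169]'
python3 - <<'E'
from h import *
plan(.4096,-.2283,.024,.2395+np.pi/2)
E
```

```text
t: 1.6
position: [0.4087, -0.2297, 0.1153]
eef_rot: [-0.001, 0.993, 0.119, -0.001]
wrist_force: [0.7, -0.5, 0.4]
opening: 1.002
grip_force: 0.0
shift [ 0.0015 -0.001   0.0913] turns [array([0.004, 0.002, 3.14 ]), array([-0.001,  0.002, -0.002])] q7 -1.0 open 1.002 t 1.6 p [ 0.4087 -0.2297  0.1153]
```

```bash
python3 -m creep '[-1,0.0015,-0.001,0.06,0,0,0,-1,0.0015,-0.001,0.091,0,0,0,-1,0.0015,-0.001,0.091,0,0,0,-1,0.0015,-0.001,0.091,0,0,0,1,0.0015,-0.001,0.091,0,0,0,1,0.0015,-0.001,0.091,0,0,0,1,0.0015,-0.001,0.091,0,0,0,1,0.0015,-0.001,0.091,0,0,0,1,0.0015,-0.001,0.091,0,0,0,1,0.0015,-0.001,0.091,0,0,0,1,0.0015,-0.001,0.091,0,0,0,1,0.0015,-0.001,0.06,0,0,0,1,0.0015,-0.001,0.0,0,0,0,1,0.0015,-0.001,-0.03,0,0,0,1,0.0015,-0.001,-0.03,0,0,0]' 50
python3 - <<'E'
from h import *
plan(.4873,.0230,.14,-.034)
cv2.imwrite("pics/w1.png",bot.snapshot("wrist")[...,::-1])
E
```

```text
t: 3.48
position: [0.4121, -0.2282, 0.1489]
eef_rot: [0.001, 0.993, 0.119, 0.002]
wrist_force: [-0.0, -0.3, -1.9]
opening: 0.563
grip_force: 54.8
shift [ 0.1326 -0.2262  0.0087] turns [array([ 0.005, -0.001, -1.297]), array([-0.001, -0.005,  1.844])] q7 -1.0 open 0.563 t 3.5 p [ 0.4121 -0.2282  0.1489]
```

View pics/w1.png

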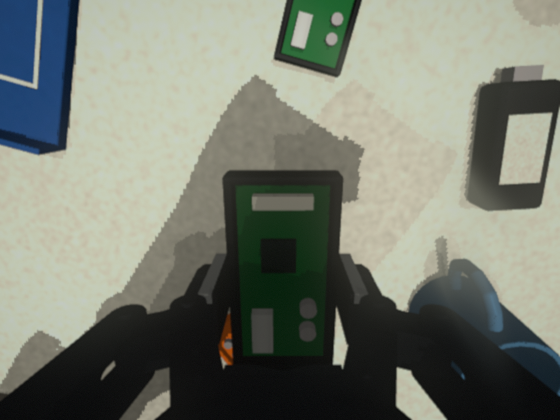

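The wrist view shows module held centred between the pads (long axis up the image, far edge at row 172, so its centre is at tool x≈0). Next is placing it on the pad.

```bash
python3 -m creep '[1,0.1326,-0.2262,0.01,0,0,-1.297,1,0.1326,-0.2262,0.01,0,0,-1.297,1,0.1326,-0.2262,0.01,0,0,-1.297,1,0.1326,-0.2262,0.01,0,0,-1.297,1,0.1326,-0.2262,0.01,0,0,-1.297,1,0.1326,-0.2262,0.01,0,0,-1.297,1,0.1326,-0.2262,0.01,0,0,-1.297,1,0.1326,-0.2262,0.01,0,0,-1.297,1,0.1326,-0.2262,0.01,0,0,-1.297,1,0.1326,-0.2262,0.06,0,0,-1.297,1,0.1326,-0.2262,0.06,0,0,-1.297,1,0.1326,-0.2262,0.06,0,0,-1.297]'
python3 - <<'E'
from h import *
plan(.4873,.0230,.037,-.034)
I=snap("a1");M={n:masks(I[n]) for n in I}
r=fits({"scene":I["scene"]},"blue",[.472,.0235,-.034],carbox);print(r)
cv2.imwrite("pics/w2.png",np.hstack([cv2.resize(I["scene"][130:290,240:400,::-1],(400,400)),cv2.resize(I["side"][130:290,180:340,::-1],(400,400))]))
E
```

```text
t: 5.03
position: [0.4863, 0.0238, 0.0872]
eef_rot: [-0.0, 0.719, 0.695, 0.0]
wrist_force: [0.6, 0.2, -0.4]
opening: 0.57
grip_force: 54.8
shift [-0.0008  0.001   0.0502] turns [array([-0.   , -0.   , -0.001]), array([-0.   ,  0.   ,  3.141])] q7 -0.47 open 0.57 t 5.0 p [0.4863 0.0238 0.0872]
(array([ 0.4714,  0.0245, -0.0615]), np.float64(0.24926549450047922))
```

View pics/w2.png

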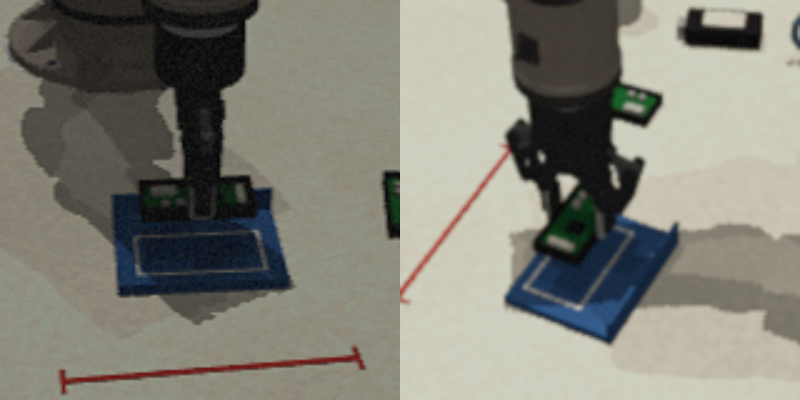

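```bash
python3 -m creep '[1,-0.001,0.001,0.03,0,0,0,1,-0.001,0.001,0.046,0,0,0,1,-0.001,0.001,0.050,0,0,0,1,-0.001,0.001,0.0505,0,0,0,1,-0.001,0.001,0.0505,0,0,0]'; python3 -m creep '[0,0,0,0,0,0,0,-0.6,0,0,0,0,0,0,-0.6,0,0,0,0,0,0,-0.6,0,0,0,0,0,0,-0.6,0,0,-0.04,0,0,0,-0.6,0,0,-0.10,0,0,0,-1,0,0,-0.12,0,0,0,-1,0,0,-0.12,0,0,0]'
python3 - <<'E'
from h import *
plan(.5732,.3506,.18,-.167+np.pi/2)
E
```

```text
t: 5.75
position: [0.4872, 0.0226, 0.0378]
eef_rot: [0.001, 0.719, 0.695, -0.0]
wrist_force: [-14.0, -1.3, 40.1]
opening: 0.574
grip_force: 61.2
t: 6.75
position: [0.4879, 0.0225, 0.1573]
eef_rot: [0.001, 0.719, 0.695, 0.001]
wrist_force: [-0.1, -0.7, -1.1]
opening: 1.0
grip_force: 0.0
shift [ 0.3309  0.074  -0.0225] turns [array([ 0.002,  0.002, -1.438]), array([ 0.002, -0.003,  1.703])] q7 -0.39 open 1.0 t 6.8 p [0.4879 0.0225 0.1573]
```

```bash
python3 -m creep '[-1,0.331,0.074,0,0,0,-1.438,-1,0.331,0.074,0,0,0,-1.438,-1,0.331,0.074,0,0,0,-1.438,-1,0.331,0.074,0,0,0,-1.438,-1,0.331,0.074,0,0,0,-1.438,-1,0.331,0.074,0,0,0,-1.438,-1,0.331,0.074,0,0,0,-1.438,-1,0.331,0.074,0,0,0,-1.438,-1,0.331,0.074,0,0,0,-1.438,-1,0.331,0.074,0.05,0,0,-1.438,-1,0.331,0.074,0.05,0,0,-1.438,-1,0.331,0.074,0.05,0,0,-1.438]' 30
python3 - <<'E'
from h import *
plan(.5732,.3506,.053,-.167+np.pi/2)
I=snap("a2")
w=bot.snapshot("wrist")
cv2.imwrite("pics/w3.png",np.hstack([cv2.resize(I["side"][200:350,100:300,::-1],(400,300)),cv2.resize(w[...,::-1],(400,300))]))
E
```

```text
t: 8.25
position: [0.5723, 0.3514, 0.1068]
eef_rot: [-0.0, 0.084, 0.996, 0.0]
wrist_force: [0.1, -0.3, 0.1]
opening: 0.997
grip_force: 0.0
shift [-0.001  -0.0006  0.0538] turns [array([ 0.001, -0.   , -0.001]), array([-0.   , -0.001,  3.141])] q7 0.31 open 0.997 t 8.2 p [0.5723 0.3514 0.1068]
```

View pics/w3.png

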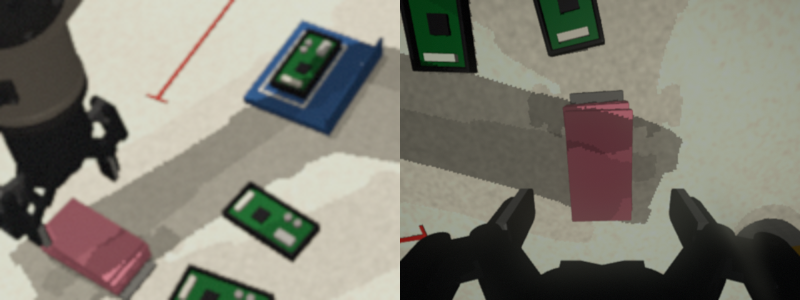

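```bash
python3 -m creep '[-1,-0.001,0,0.04,0,0,0,-1,-0.001,0,0.054,0,0,0,-1,-0.001,0,0.054,0,0,0,-0.5,-0.001,0,0.054,0,0,0,1,-0.001,0,0.054,0,0,0,1,-0.001,0,0.054,0,0,0,1,-0.001,0,0.054,0,0,0,1,-0.001,0,0.054,0,0,0,1,-0.001,0,0.054,0,0,0]' 30; python3 -m creep '[1,0,0,-0.02,0,0,0,1,0,0,-0.06,0,0,0,1,0,0,-0.10,0,0,0,1,0,0,-0.10,0,0,0]'
python3 - <<'E'
from h import *
plan(.4873,.0230,.14,-.034)
I=snap("a3")
w=bot.snapshot("wrist")
cv2.imwrite("pics/w4.png",np.hstack([cv2.resize(I["side"][200:350,100:300,::-1],(400,300)),cv2.resize(w[...,::-1],(400,300))]))
E
```

```text
t: 9.52
position: [0.5738, 0.3512, 0.0533]
eef_rot: [0.001, 0.083, 0.997, 0.001]
wrist_force: [-0.9, -0.5, 6.5]
opening: 0.644
grip_force: 30.7
t: 10.02
position: [0.5746, 0.352, 0.1569]
eef_rot: [0.003, 0.083, 0.997, 0.002]
wrist_force: [-0.1, 0.0, -0.2]
opening: 0.644
grip_force: 32.3
shift [ 0.0314 -0.339   0.0154] turns [array([0.007, 0.001, 1.438]), array([-0.001,  0.007, -1.704])] q7 0.35 open 0.644 t 10.0 p [0.5746 0.352  0.1569]
```

View pics/w4.png

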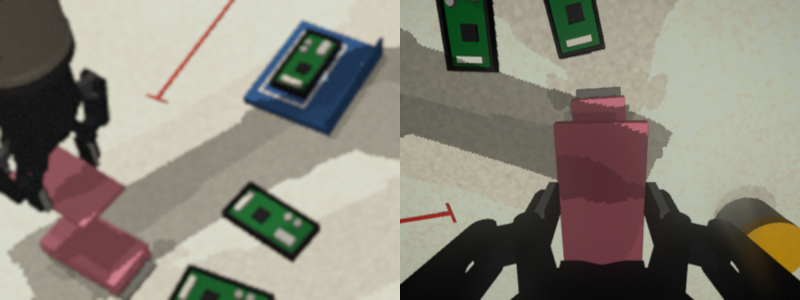

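```bash
python3 -m creep '[1,0.031,-0.339,0,0,0,1.438,1,0.031,-0.339,0,0,0,1.438,1,0.031,-0.339,0,0,0,1.438,1,0.031,-0.339,0,0,0,1.438,1,0.031,-0.339,0,0,0,1.438,1,0.031,-0.339,0,0,0,1.438,1,0.031,-0.339,0,0,0,1.438,1,0.031,-0.339,0,0,0,1.438,1,0.031,-0.339,0,0,0,1.438,1,0.031,-0.339,0.05,0,0,1.438,1,0.031,-0.339,0.08,0,0,1.438,1,0.031,-0.339,0.08,0,0,1.438]'
python3 - <<'E'
from h import *
plan(.4873,.0230,.0505,-.034)
E
```

```text
t: 11.68
position: [0.4848, 0.0218, 0.0701]
eef_rot: [-0.002, 0.718, 0.696, -0.001]
wrist_force: [-0.5, 1.8, 0.1]
opening: 0.638
grip_force: 32.3
shift [0.0013 0.0025 0.0195] turns [array([-0.004, -0.   ,  0.003]), array([ 0.   , -0.007, -3.138])] q7 -0.52 open 0.638 t 11.7 p [0.4848 0.0218 0.0701]
```

```bash
python3 -m creep '[1,0.001,0.002,0.012,0,0,0,1,0.001,0.002,0.017,0,0,0,1,0.001,0.002,0.018,0,0,0,1,0.001,0.002,0.018,0,0,0]'
```

```text
t: 12.18
position: [0.4886, 0.0225, 0.0542]
eef_rot: [0.0, 0.719, 0.695, 0.0]
wrist_force: [0.0, 0.0, 0.0]
opening: 0.644
grip_force: 32.3
```

```bash
python3 -m creep '[1,0,0,0.003,0,0,0,1,0,0,0.0035,0,0,0,1,0,0,0.0035,0,0,0]'; python3 -m creep '[0.2,0,0,0,0,0,0,-0.5,0,0,0,0,0,0,-0.6,0,0,0,0,0,0,-0.6,0,0,0,0,0,0,-0.6,0,0,-0.04,0,0,0,-0.6,0,0,-0.10,0,0,0,-1,0,0,-0.12,0,0,0,-1,0,0,-0.12,0,0,0]'
cat > look.py <<'E'
from h import *
import sys
tag=sys.argv[1];I=snap(tag)
for l,g in dict(B=(.566,-.2216,-.0145),C=(.4218,.2368,-.2028),D=(.4223,.3439,.0493)).items():
    if l in sys.argv[2]:
        r=fits(I,"mod",g,MOD);print(l,r)
        if l==sys.argv[2][0]:plan(r[0][0],r[0][1],.12,r[0][2]+np.pi/2)
E
python3 look.py a4 CBD
```

```text
t: 12.55
position: [0.4884, 0.0225, 0.0503]
eef_rot: [-0.0, 0.719, 0.695, 0.0]
wrist_force: [0.0, 0.3, -0.1]
opening: 0.641
grip_force: 32.3
t: 13.55
position: [0.4893, 0.0223, 0.1719]
eef_rot: [0.001, 0.719, 0.695, 0.001]
wrist_force: [-0.1, 0.6, 0.3]
opening: 1.0
grip_force: 0.0
B (array([ 0.5681, -0.2216, -0.0255]), np.float64(1.829136963443832))
C (array([ 0.4218,  0.2369, -0.2047]), np.float64(0.38604568468590333))
shift [ 0.2122 -0.0737  0.0498] turns [array([-0. , -0. , -1.4]), array([-0.   ,  0.   ,  1.741])] q7 -0.4 open 1.0 t 13.7 p [0.4881 0.0223 0.1698]
D (array([0.4223, 0.3439, 0.0498]), np.float64(0.4561800170516639))
```

```bash
python3 -m creep '[-1,0.212,-0.074,0.02,0,0,-1.4,-1,0.212,-0.074,0.02,0,0,-1.4,-1,0.212,-0.074,0.02,0,0,-1.4,-1,0.212,-0.074,0.02,0,0,-1.4,-1,0.212,-0.074,0.02,0,0,-1.4,-1,0.212,-0.074,0.02,0,0,-1.4,-1,0.212,-0.074,0.02,0,0,-1.4,-1,0.212,-0.074,0.02,0,0,-1.4,-1,0.212,-0.074,0.02,0,0,-1.4,-1,0.212,-0.074,0.07,0,0,-1.4,-1,0.212,-0.074,0.08,0,0,-1.4,-1,0.212,-0.074,0.08,0,0,-1.4,-1,0.212,-0.074,0.08,0,0,-1.4]' 50
python3 - <<'E'
from h import *
plan(.4218,.2368,.025,-.204+np.pi/2)
E
```

```text
t: 15.28
position: [0.4221, 0.2374, 0.0915]
eef_rot: [0.001, 0.102, 0.995, 0.0]
wrist_force: [1.3, -0.2, 0.9]
opening: 1.002
grip_force: 0.0
shift [ 0.0003 -0.0007  0.0665] turns [array([ 0.001,  0.001, -0.001]), array([ 0.002, -0.001,  3.14 ])] q7 0.23 open 1.002 t 15.3 p [0.4221 0.2374 0.0915]
```

```bash
python3 -m creep '[-1,0,0,0.05,0,0,0,-1,0,0,0.066,0,0,0,-1,0,0,0.066,0,0,0,-0.5,0,0,0.066,0,0,0,1,0,0,0.066,0,0,0,1,0,0,0.066,0,0,0,1,0,0,0.066,0,0,0,1,0,0,0.066,0,0,0,1,0,0,0.066,0,0,0]' 50; python3 -m creep '[1,0,0,-0.03,0,0,0,1,0,0,-0.08,0,0,0,1,0,0,-0.12,0,0,0,1,0,0,-0.13,0,0,0,1,0,0,-0.13,0,0,0]'
python3 - <<'E'
from h import *
plan(.4878,.0226,.14,-.034)
E
```

```text
t: 16.4
position: [0.4223, 0.2371, 0.0256]
eef_rot: [0.001, 0.102, 0.995, 0.0]
wrist_force: [-2.3, -2.6, 14.5]
opening: 0.569
grip_force: 49.3
t: 17.02
position: [0.4221, 0.2365, 0.1547]
eef_rot: [0.001, 0.103, 0.995, 0.0]
wrist_force: [0.6, -0.9, -1.8]
opening: 0.567
grip_force: 54.3
shift [-0.108  -0.196   0.0148] turns [array([0.001, 0.001, 1.399]), array([-0.001,  0.001, -1.742])] q7 0.34 open 0.567 t 17.0 p [0.4221 0.2365 0.1547]
```

```bash
python3 -m creep '[1,-0.108,-0.196,-0.01,0,0,1.399,1,-0.108,-0.196,-0.01,0,0,1.399,1,-0.108,-0.196,-0.01,0,0,1.399,1,-0.108,-0.196,-0.01,0,0,1.399,1,-0.108,-0.196,-0.01,0,0,1.399,1,-0.108,-0.196,-0.01,0,0,1.399,1,-0.108,-0.196,-0.01,0,0,1.399,1,-0.108,-0.196,-0.01,0,0,1.399,1,-0.108,-0.196,-0.01,0,0,1.399,1,-0.108,-0.196,0.04,0,0,1.399,1,-0.108,-0.196,0.07,0,0,1.399,1,-0.108,-0.196,0.07,0,0,1.399,1,-0.108,-0.196,0.07,0,0,1.399]'
python3 - <<'E'
from h import *
plan(.4878,.0226,.061,-.034)
I=snap("a5")
w=bot.snapshot("wrist")
cv2.imwrite("pics/w5.png",np.hstack([cv2.resize(I["side"][180:285,200:340,::-1],(400,300)),cv2.resize(w[...,::-1],(400,300))]))
E
```

```text
t: 18.65
position: [0.4879, 0.0232, 0.085]
eef_rot: [0.0, 0.718, 0.696, 0.0]
wrist_force: [-0.4, 0.9, -0.3]
opening: 0.57
grip_force: 54.1
shift [-0.0006 -0.0001  0.024 ] turns [array([ 0.   , -0.   ,  0.002]), array([ 0.   ,  0.   , -3.139])] q7 -0.53 open 0.57 t 18.6 p [0.4879 0.0232 0.085 ]
```

View pics/w5.png

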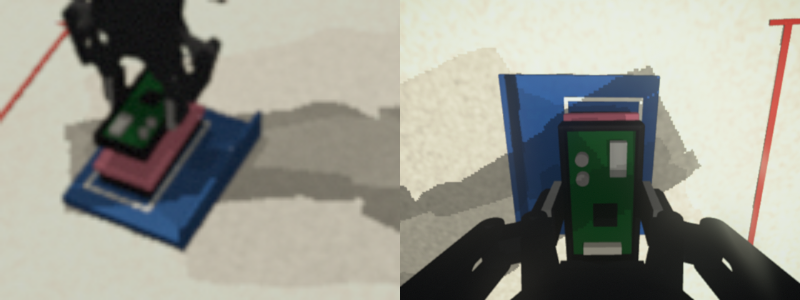

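```bash
python3 -m creep '[1,0,0,0.015,0,0,0,1,0,0,0.021,0,0,0,1,0,0,0.0235,0,0,0,1,0,0,0.0235,0,0,0]'; python3 -m creep '[1,0,0,0,0,0,0]'
```

```text
t: 19.3
position: [0.4875, 0.0231, 0.0606]
eef_rot: [-0.0, 0.719, 0.695, -0.0]
wrist_force: [0.8, 0.7, 0.2]
opening: 0.57
grip_force: 54.2
t: 19.42
position: [0.4877, 0.0231, 0.061]
eef_rot: [0.0, 0.719, 0.695, 0.0]
wrist_force: [0.4, -0.7, -1.3]
opening: 0.568
grip_force: 54.2
```

```bash
python3 -m creep '[1,0,0,0.001,0,0,0,1,0,0,0.001,0,0,0]'; python3 -m creep '[0.2,0,0,0,0,0,0,-0.5,0,0,0,0,0,0,-0.6,0,0,0,0,0,0,-0.6,0,0,0,0,0,0,-0.6,0,0,-0.04,0,0,0,-0.6,0,0,-0.10,0,0,0,-1,0,0,-0.11,0,0,0,-1,0,0,-0.11,0,0,0]'
python3 - <<'E'
from h import *
I=snap("a6")
r=fits(I,"pink",[.5735,.351,-.167],sheetbox(.006,.030));print(r,[fits({n:I[n]},"pink",r[0],sheetbox(.006,.030)) for n in I])
plan(r[0][0],r[0][1],.12,r[0][2]+np.pi/2)
E
```

```text
t: 19.68
position: [0.4876, 0.023, 0.0599]
eef_rot: [0.0, 0.719, 0.695, 0.0]
wrist_force: [0.1, -0.2, -1.5]
opening: 0.571
grip_force: 54.2
t: 20.68
position: [0.4878, 0.0227, 0.1703]
eef_rot: [0.001, 0.719, 0.695, 0.0]
wrist_force: [-0.7, 0.7, -1.0]
opening: 1.003
grip_force: 0.0
(array([ 0.5713,  0.3504, -0.1265]), np.float64(0.44597932438657023)) [(array([ 0.5614,  0.3524, -0.1526]), np.float64(0.3176491575680319)), (array([ 0.5743,  0.3504, -0.128 ]), np.float64(0.10746417282474051))]
shift [0.3303 0.0735 0.0487] turns [array([-0.001, -0.001, -1.477]), array([-0.001,  0.001,  1.664])] q7 -0.42 open 1.001 t 20.8 p [0.487  0.0228 0.1688]
```

```bash
python3 -m creep '[-1,0.3303,0.076,0,0,0,-1.47,-1,0.3303,0.076,0,0,0,-1.47,-1,0.3303,0.076,0,0,0,-1.47,-1,0.3303,0.076,0,0,0,-1.47,-1,0.3303,0.076,0,0,0,-1.47,-1,0.3303,0.076,0,0,0,-1.47,-1,0.3303,0.076,0,0,0,-1.47,-1,0.3303,0.076,0,0,0,-1.47,-1,0.3303,0.076,0,0,0,-1.47,-1,0.3303,0.076,0.05,0,0,-1.47,-1,0.3303,0.076,0.05,0,0,-1.47,-1,0.3303,0.076,0.05,0,0,-1.47,-1,0.3303,0.076,0.05,0,0,-1.47]' 30
cat >> h.py <<'E'
def wrist(k,z,tag,zc=None):
    """largest blob of mask k in the wrist view, its pixels laid on the plane z: centre, sides, long-axis angle (mod pi)"""
    p,R,o=pose();w=np.ascontiguousarray(bot.snapshot("wrist"));cv2.imwrite(f"pics/{tag}.png",w[...,::-1])
    c=bot.camera_model("wrist");T=np.array(c["mount"]);m=fill(masks(w)[k])
    cn,_=cv2.findContours(m,cv2.RETR_EXTERNAL,cv2.CHAIN_APPROX_NONE);q=max(cn,key=cv2.contourArea).reshape(-1,2)
    d=np.c_[(q[:,0]-c["cx"])/c["fx"],(q[:,1]-c["cy"])/c["fy"],np.ones(len(q))]
    d=R.apply(d@T[:3,:3].T);e=p+R.apply(T[:3,3]);W=e+d*((z-e[2])/d[:,2])[:,None]
    b=cv2.boxPoints(cv2.minAreaRect((W[:,:2]*1e4).astype(np.float32)))/1e4
    s=[b[1]-b[0],b[2]-b[1]];s=max(s,key=np.linalg.norm);L=[np.linalg.norm(b[1]-b[0]),np.linalg.norm(b[2]-b[1])]
    a=np.arctan2(s[1],s[0]);a=(a+np.pi/2)%np.pi-np.pi/2;print("wrist",k,b.mean(0),np.sort(L),a);return *b.mean(0),a
E
python3 - <<'E'
from h import *
x,y,a=wrist("pink",.030,"w6");plan(x,y,.046,a+np.pi/2)
E
```

```text
t: 22.4
position: [0.5749, 0.3513, 0.1216]
eef_rot: [0.001, 0.067, 0.998, 0.001]
wrist_force: [-0.2, 0.6, 0.7]
opening: 1.002
grip_force: 0.0
wrist pink [0.5869 0.3484] [0.0553 0.0746] -0.1024915
shift [-0.0121 -0.0012  0.0754] turns [array([ 0.001,  0.001, -0.032]), array([ 0.002, -0.002,  3.11 ])] q7 0.31 open 0.999 t 22.4 p [0.5749 0.3511 0.1214]
```

```bash
sed -i 's/(S>70)&(V>90)/(S>70)\&(V>40)/' h.py
python3 - <<'E'
from h import *
x,y,a=wrist("pink",.030,"w6");plan(x,y,.046,a+np.pi/2)
E
```

```text
wrist pink [0.5718 0.3497] [0.0552 0.1049] -0.100534916
shift [ 0.003  -0.0017  0.0752] turns [array([ 0.001,  0.001, -0.034]), array([ 0.002, -0.001,  3.108])] q7 0.31 open 0.999 t 22.5 p [0.5749 0.3509 0.1212]
```

```bash
python3 -m creep '[-1,0.003,-0.0017,0.05,0,0,-0.034,-1,0.003,-0.0017,0.074,0,0,-0.034,-1,0.003,-0.0017,0.0755,0,0,-0.034,-0.5,0.003,-0.0017,0.0755,0,0,-0.034,1,0.003,-0.0017,0.0755,0,0,-0.034,1,0.003,-0.0017,0.0755,0,0,-0.034,1,0.003,-0.0017,0.0755,0,0,-0.034,1,0.003,-0.0017,0.0755,0,0,-0.034,1,0.003,-0.0017,0.0755,0,0,-0.034]' 30; python3 -m creep '[1,0,0,-0.02,0,0,0,1,0,0,-0.06,0,0,0,1,0,0,-0.12,0,0,0,1,0,0,-0.13,0,0,0,1,0,0,-0.13,0,0,0]'
python3 - <<'E'
from h import *
plan(.4878,.0226,.14,-.034)
I=snap("a7");print([fits({"side":I["side"]},"pink",[.574,.3504,-.13],sheetbox(.006,.030-.008*i)) for i in(1,2)])
p,R,o=pose();b=[wrist("pink",p[2]-.046+.030,"w7")]
E
```

```text
t: 23.62
position: [0.5719, 0.35, 0.0461]
eef_rot: [0.001, 0.05, 0.999, 0.001]
wrist_force: [-0.4, -0.5, 5.8]
opening: 0.64
grip_force: 30.8
t: 24.25
position: [0.5717, 0.3494, 0.1761]
eef_rot: [0.001, 0.05, 0.999, 0.0]
wrist_force: [-0.4, 0.5, -1.0]
opening: 0.643
grip_force: 32.3
shift [ 0.0509 -0.3336  0.0357] turns [array([0.003, 0.001, 1.505]), array([-0.001,  0.003, -1.637])] q7 0.37 open 0.643 t 24.2 p [0.5717 0.3494 0.1761]
[(array([ 0.5735,  0.3499, -0.1299]), np.float64(0.4190539302120551)), (array([ 0.5751,  0.3483, -0.1145]), np.float64(0.36195051494599345))]
wrist pink [0.566  0.3495] [0.0556 0.1154] -0.10028446
```

```bash
python3 -m creep '[1,0.051,-0.3336,0.01,0,0,1.505,1,0.051,-0.3336,0.01,0,0,1.505,1,0.051,-0.3336,0.01,0,0,1.505,1,0.051,-0.3336,0.01,0,0,1.505,1,0.051,-0.3336,0.01,0,0,1.505,1,0.051,-0.3336,0.01,0,0,1.505,1,0.051,-0.3336,0.01,0,0,1.505,1,0.051,-0.3336,0.01,0,0,1.505,1,0.051,-0.3336,0.01,0,0,1.505,1,0.051,-0.3336,0.01,0,0,1.505,1,0.051,-0.3336,0.04,0,0,1.505,1,0.051,-0.3336,0.04,0,0,1.505,1,0.051,-0.3336,0.04,0,0,1.505]'
python3 - <<'E'
from h import *
plan(.4878,.0226,.0735,-.034)
I=snap("a8");print([fits({"side":I["side"]},"pink",[.574,.3504,-.13],sheetbox(.006,.030-.008*i)) for i in(1,2)])
w=bot.snapshot("wrist")
cv2.imwrite("pics/w8.png",np.hstack([cv2.resize(I["side"][170:290,180:340,::-1],(400,300)),cv2.resize(w[...,::-1],(400,300))]))
E
```

```text
t: 26.02
position: [0.4874, 0.0227, 0.1348]
eef_rot: [-0.0, 0.718, 0.696, 0.0]
wrist_force: [0.0, -0.5, 0.7]
opening: 0.646
grip_force: 32.3
shift [-0.0001  0.0004  0.0613] turns [array([-0.   , -0.   ,  0.002]), array([ 0.001, -0.   , -3.14 ])] q7 -0.5 open 0.646 t 26.0 p [0.4874 0.0227 0.1348]
[(array([ 0.5735,  0.3506, -0.1287]), np.float64(0.11182860818767676)), (array([ 0.5745,  0.3494, -0.1   ]), np.float64(0.049046105934778206))]
```

View pics/w8.png

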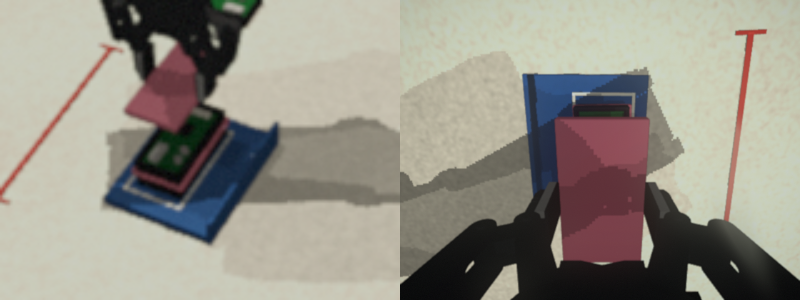

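Run:
```python
import cv2,numpy as np
r=[]
for t in("d0","a6_side","a8_side"):
    im=cv2.imread(f"pics/{t}.png");r.append(cv2.resize(im[290:350,110:185],(260,208),interpolation=2))
s=[cv2.resize(cv2.imread(f"pics/{t}_side.png")[y:y+60,x:x+75],(260,208),interpolation=2) for t,y,x in(("a8",180,215),("a3",265,110),("a8",210,215))]
cv2.imwrite("pics/c2.png",np.vstack([np.hstack(r),np.hstack(s)]))
```

```text
(no output)
```

View pics/c2.png

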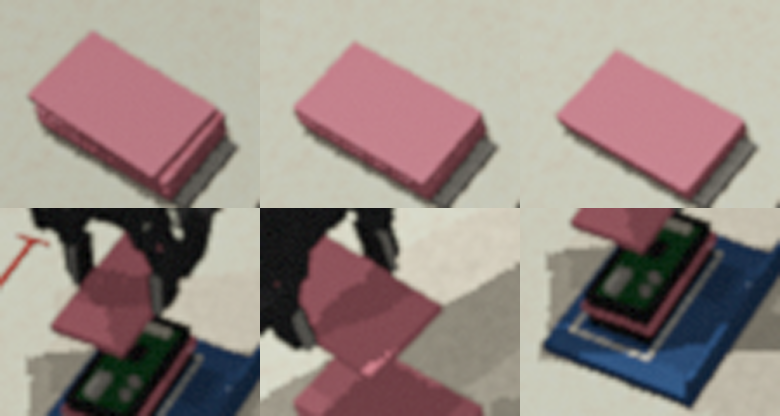

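The pile's apex drops by equal steps from picture to picture (y = 32, 42, 51). One sheet has therefore left each time, two remain, and one is held. Lowering.

```bash
python3 -m creep '[1,0,0,0.04,0,0,0,1,0,0,0.056,0,0,0,1,0,0,0.060,0,0,0,1,0,0,0.0613,0,0,0,1,0,0,0.0613,0,0,0]'; python3 -m creep '[1,0,0,0.001,0,0,0]'
```

```text
t: 26.8
position: [0.4877, 0.0225, 0.0738]
eef_rot: [0.0, 0.719, 0.695, 0.0]
wrist_force: [0.3, -0.7, 0.1]
opening: 0.641
grip_force: 32.3
t: 26.92
position: [0.4876, 0.0224, 0.0726]
eef_rot: [0.0, 0.719, 0.695, 0.0]
wrist_force: [-0.1, 0.4, -0.7]
opening: 0.641
grip_force: 32.3
```

```bash
python3 -m creep '[0.2,0,0,0.0005,0,0,0,-0.5,0,0,0,0,0,0,-0.6,0,0,0,0,0,0,-0.6,0,0,0,0,0,0,-0.6,0,0,-0.04,0,0,0,-0.6,0,0,-0.09,0,0,0,-1,0,0,-0.10,0,0,0,-1,0,0,-0.10,0,0,0]'; python3 look.py a9 DB
```

```text
t: 27.92
position: [0.4874, 0.0222, 0.1723]
eef_rot: [0.001, 0.719, 0.695, 0.0]
wrist_force: [-0.1, -0.5, 0.0]
opening: 0.997
grip_force: 0.0
B (array([ 0.5682, -0.2217, -0.0265]), np.float64(1.8451474996025532))
D (array([0.4224, 0.344 , 0.0473]), np.float64(0.23441968513729036))
shift [ 0.3194 -0.0751  0.0511] turns [array([-0.001, -0.001, -1.652]), array([-0.001,  0.001,  1.489])] q7 -0.45 open 1.001 t 28.0 p [0.4866 0.0222 0.171 ]
```

```bash
python3 -m creep '[-1,0.3194,-0.0751,0.01,0,0,-1.652,-1,0.3194,-0.0751,0.01,0,0,-1.652,-1,0.3194,-0.0751,0.01,0,0,-1.652,-1,0.3194,-0.0751,0.01,0,0,-1.652,-1,0.3194,-0.0751,0.01,0,0,-1.652,-1,0.3194,-0.0751,0.01,0,0,-1.652,-1,0.3194,-0.0751,0.01,0,0,-1.652,-1,0.3194,-0.0751,0.01,0,0,-1.652,-1,0.3194,-0.0751,0.01,0,0,-1.652,-1,0.3194,-0.0751,0.01,0,0,-1.652,-1,0.3194,-0.0751,0.07,0,0,-1.652,-1,0.3194,-0.0751,0.08,0,0,-1.652,-1,0.3194,-0.0751,0.08,0,0,-1.652,-1,0.3194,-0.0751,0.08,0,0,-1.652]' 50
python3 - <<'E'
from h import *
plan(.4224,.344,.028,.0473+np.pi/2)
E
```

```text
t: 29.78
position: [0.4235, 0.345, 0.0936]
eef_rot: [0.001, -0.023, 1.0, 0.001]
wrist_force: [-0.6, -0.2, 0.0]
opening: 1.001
grip_force: 0.0
shift [ 0.0012 -0.001   0.0656] turns [array([ 0.001,  0.001, -0.001]), array([ 0.002, -0.002,  3.141])] q7 0.21 open 1.001 t 29.8 p [0.4235 0.345  0.0936]
```

```bash
python3 -m creep '[-1,0.001,-0.001,0.05,0,0,0,-1,0.001,-0.001,0.065,0,0,0,-1,0.001,-0.001,0.0655,0,0,0,-0.5,0.001,-0.001,0.0655,0,0,0,1,0.001,-0.001,0.0655,0,0,0,1,0.001,-0.001,0.0655,0,0,0,1,0.001,-0.001,0.0655,0,0,0,1,0.001,-0.001,0.0655,0,0,0,1,0.001,-0.001,0.0655,0,0,0]' 50; python3 -m creep '[1,0,0,-0.03,0,0,0,1,0,0,-0.08,0,0,0,1,0,0,-0.13,0,0,0,1,0,0,-0.14,0,0,0,1,0,0,-0.14,0,0,0]'
python3 - <<'E'
from h import *
plan(.4878,.0226,.14,-.034)
E
```

```text
t: 30.9
position: [0.4226, 0.3437, 0.0279]
eef_rot: [0.001, -0.024, 1.0, 0.0]
wrist_force: [-1.2, -3.1, 13.7]
opening: 0.567
grip_force: 49.6
t: 31.52
position: [0.4225, 0.3429, 0.167]
eef_rot: [0.001, -0.023, 1.0, 0.0]
wrist_force: [0.0, -0.4, -2.0]
opening: 0.564
grip_force: 54.0
shift [-0.0503 -0.323   0.027 ] turns [array([0.001, 0.001, 1.651]), array([-0.001,  0.001, -1.49 ])] q7 0.31 open 0.564 t 31.5 p [0.4225 0.3429 0.167 ]
```

```bash
python3 -m creep '[1,-0.0503,-0.323,-0.01,0,0,1.651,1,-0.0503,-0.323,-0.01,0,0,1.651,1,-0.0503,-0.323,-0.01,0,0,1.651,1,-0.0503,-0.323,-0.01,0,0,1.651,1,-0.0503,-0.323,-0.01,0,0,1.651,1,-0.0503,-0.323,-0.01,0,0,1.651,1,-0.0503,-0.323,-0.01,0,0,1.651,1,-0.0503,-0.323,-0.01,0,0,1.651,1,-0.0503,-0.323,-0.01,0,0,1.651,1,-0.0503,-0.323,-0.01,0,0,1.651,1,-0.0503,-0.323,0.04,0,0,1.651,1,-0.0503,-0.323,0.05,0,0,1.651,1,-0.0503,-0.323,0.05,0,0,1.651,1,-0.0503,-0.323,0.05,0,0,1.651]'
python3 - <<'E'
from h import *
plan(.4878,.0226,.0855,-.034)
I=snap("a10")
w=bot.snapshot("wrist")
cv2.imwrite("pics/w9.png",np.hstack([cv2.resize(I["side"][170:290,180:340,::-1],(400,300)),cv2.resize(w[...,::-1],(400,300))]))
E
```

```text
t: 33.28
position: [0.4882, 0.0231, 0.1176]
eef_rot: [0.0, 0.718, 0.696, 0.0]
wrist_force: [0.9, 0.4, -0.1]
opening: 0.568
grip_force: 53.9
shift [-0.0005 -0.0004  0.0321] turns [array([ 0.001, -0.   ,  0.002]), array([ 0.   ,  0.002, -3.14 ])] q7 -0.56 open 0.568 t 33.3 p [0.4882 0.0231 0.1176]
```

View pics/w9.png

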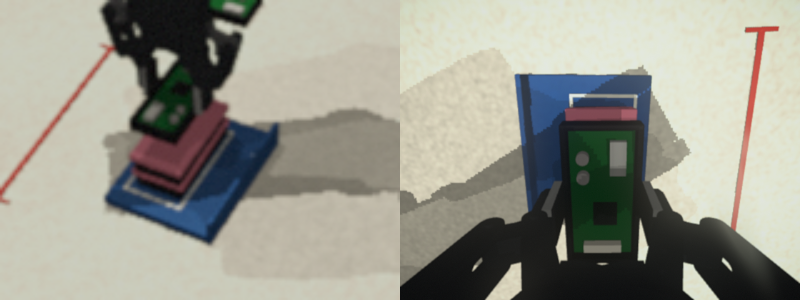

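```bash
python3 -m creep '[1,0,0,0.02,0,0,0,1,0,0,0.029,0,0,0,1,0,0,0.032,0,0,0,1,0,0,0.033,0,0,0,1,0,0,0.033,0,0,0]'; python3 -m creep '[1,0,0,0.0005,0,0,0]'
```

```text
t: 34.05
position: [0.487, 0.023, 0.0839]
eef_rot: [-0.0, 0.719, 0.695, -0.001]
wrist_force: [-9.4, -1.4, 19.0]
opening: 0.565
grip_force: 56.1
t: 34.17
position: [0.487, 0.023, 0.0838]
eef_rot: [0.0, 0.719, 0.695, -0.001]
wrist_force: [-16.6, -2.2, 39.3]
opening: 0.566
grip_force: 58.3
```

Seated with firm contact, so I'll back off 1 mm, release and move to the next sheet.

```bash
python3 -m creep '[1,0,0,-0.001,0,0,0,0.2,0,0,-0.001,0,0,0,-0.5,0,0,-0.001,0,0,0,-0.6,0,0,-0.001,0,0,0,-0.6,0,0,-0.001,0,0,0,-0.6,0,0,-0.04,0,0,0,-0.6,0,0,-0.08,0,0,0,-1,0,0,-0.09,0,0,0,-1,0,0,-0.09,0,0,0]'
python3 - <<'E'
from h import *
plan(.5735,.3500,.12,-.1+np.pi/2)
E
```

```text
t: 35.3
position: [0.4878, 0.0226, 0.1732]
eef_rot: [0.001, 0.719, 0.695, 0.0]
wrist_force: [-0.8, -0.2, 0.0]
opening: 0.996
grip_force: 0.0
shift [0.3301 0.0746 0.0532] turns [array([ 0.001,  0.001, -1.504]), array([ 0.001, -0.001,  1.637])] q7 -0.48 open 0.996 t 35.3 p [0.4878 0.0226 0.1732]
```

```bash
python3 -m creep '[-1,0.33,0.0746,0,0,0,-1.5,-1,0.33,0.0746,0,0,0,-1.5,-1,0.33,0.0746,0,0,0,-1.5,-1,0.33,0.0746,0,0,0,-1.5,-1,0.33,0.0746,0,0,0,-1.5,-1,0.33,0.0746,0,0,0,-1.5,-1,0.33,0.0746,0,0,0,-1.5,-1,0.33,0.0746,0,0,0,-1.5,-1,0.33,0.0746,0,0,0,-1.5,-1,0.33,0.0746,0.053,0,0,-1.5,-1,0.33,0.0746,0.053,0,0,-1.5,-1,0.33,0.0746,0.053,0,0,-1.5,-1,0.33,0.0746,0.053,0,0,-1.5]' 30
python3 - <<'E'
from h import *
x,y,a=wrist("pink",.022,"w10");plan(x,y,.038,a+np.pi/2)
E
```

```text
t: 36.92
position: [0.5735, 0.3509, 0.1218]
eef_rot: [0.001, 0.052, 0.999, 0.001]
wrist_force: [0.4, 0.0, 0.9]
opening: 1.0
grip_force: 0.0
wrist pink [0.5722 0.3503] [0.0565 0.1036] -0.10391033
shift [ 0.0014 -0.0007  0.0837] turns [array([ 0.001,  0.002, -0.001]), array([ 0.002, -0.002,  3.141])] q7 0.28 open 1.002 t 37.0 p [0.5735 0.3508 0.1217]
```

```bash
python3 -m creep '[-1,0.0014,-0.0007,0.05,0,0,0,-1,0.0014,-0.0007,0.08,0,0,0,-1,0.0014,-0.0007,0.0837,0,0,0,-0.5,0.0014,-0.0007,0.0837,0,0,0,1,0.0014,-0.0007,0.0837,0,0,0,1,0.0014,-0.0007,0.0837,0,0,0,1,0.0014,-0.0007,0.0837,0,0,0,1,0.0014,-0.0007,0.0837,0,0,0,1,0.0014,-0.0007,0.0837,0,0,0]' 30; python3 -m creep '[1,0,0,-0.02,0,0,0,1,0,0,-0.06,0,0,0,1,0,0,-0.12,0,0,0,1,0,0,-0.15,0,0,0,1,0,0,-0.15,0,0,0]'
python3 - <<'E'
from h import *
plan(.4878,.0226,.15,-.034)
E
```

```text
t: 38.1
position: [0.5723, 0.3504, 0.0384]
eef_rot: [0.001, 0.052, 0.999, 0.001]
wrist_force: [-1.6, -0.6, 5.9]
opening: 0.638
grip_force: 30.6
t: 38.72
position: [0.5724, 0.3508, 0.1909]
eef_rot: [0.002, 0.052, 0.999, 0.001]
wrist_force: [0.4, -1.4, -1.3]
opening: 0.641
grip_force: 32.3
shift [ 0.0502 -0.3353  0.0397] turns [array([0.006, 0.001, 1.501]), array([-0.001,  0.006, -1.641])] q7 0.32 open 0.641 t 38.7 p [0.5724 0.3508 0.1909]
```

```bash
python3 -m creep '[1,0.0502,-0.3353,0.01,0,0,1.501,1,0.0502,-0.3353,0.01,0,0,1.501,1,0.0502,-0.3353,0.01,0,0,1.501,1,0.0502,-0.3353,0.01,0,0,1.501,1,0.0502,-0.3353,0.01,0,0,1.501,1,0.0502,-0.3353,0.01,0,0,1.501,1,0.0502,-0.3353,0.01,0,0,1.501,1,0.0502,-0.3353,0.01,0,0,1.501,1,0.0502,-0.3353,0.01,0,0,1.501,1,0.0502,-0.3353,0.03,0,0,1.501,1,0.0502,-0.3353,0.05,0,0,1.501,1,0.0502,-0.3353,0.05,0,0,1.501,1,0.0502,-0.3353,0.05,0,0,1.501]'
python3 - <<'E'
from h import *
plan(.4878,.0226,.0958,-.034)
I=snap("a11");print([fits({"side":I["side"]},"pink",[.574,.3504,-.1],sheetbox(.006,z)) for z in(.014,.022)])
w=bot.snapshot("wrist")
cv2.imwrite("pics/w11.png",np.hstack([cv2.resize(I["side"][170:350,120:360,::-1],(400,300)),cv2.resize(w[...,::-1],(400,300))]))
E
```

```text
t: 40.35
position: [0.4868, 0.0217, 0.1362]
eef_rot: [-0.0, 0.719, 0.695, -0.0]
wrist_force: [0.8, 0.7, 0.5]
opening: 0.642
grip_force: 32.3
shift [0.0009 0.001  0.0404] turns [array([-0.001, -0.001,  0.001]), array([ 0.001, -0.001, -3.141])] q7 -0.56 open 0.642 t 40.4 p [0.4868 0.0217 0.1362]
[(array([ 0.574 ,  0.3498, -0.1043]), np.float64(0.08485932841477589)), (array([ 0.5735,  0.3506, -0.1296]), np.float64(0.15907509624750685))]
```

```bash
python3 -m creep '[1,0.0009,0.001,0.025,0,0,0,1,0.0009,0.001,0.037,0,0,0,1,0.0009,0.001,0.040,0,0,0,1,0.0009,0.001,0.0405,0,0,0,1,0.0009,0.001,0.0405,0,0,0]'; python3 -m creep '[1,0,0,0.0005,0,0,0]'
```

```text
t: 41.12
position: [0.4882, 0.0223, 0.0964]
eef_rot: [0.0, 0.719, 0.695, 0.0]
wrist_force: [0.3, -0.6, 0.1]
opening: 0.646
grip_force: 32.3
t: 41.25
position: [0.4881, 0.0222, 0.0957]
eef_rot: [0.0, 0.719, 0.695, 0.0]
wrist_force: [-0.7, 0.3, -0.0]
opening: 0.642
grip_force: 32.3
```

```bash
python3 -m creep '[1,0,0,0.001,0,0,0,0.2,0,0,0.001,0,0,0,-0.5,0,0,0.001,0,0,0,-0.6,0,0,0.001,0,0,0,-0.6,0,0,0.001,0,0,0,-0.6,0,0,-0.04,0,0,0,-0.6,0,0,-0.08,0,0,0,-1,0,0,-0.08,0,0,0,-1,0,0,-0.08,0,0,0]'
python3 - <<'E'
from h import *
I=snap("a12")
for n in I:print(n,fits({n:I[n]},"mod",(.566,-.2216,-.0145),MOD))
plan(.566,-.2216,.15,-.0145+np.pi/2)
E
```

```text
t: 42.38
position: [0.4877, 0.022, 0.175]
eef_rot: [0.0, 0.719, 0.695, -0.0]
wrist_force: [0.8, -0.8, -0.1]
opening: 0.999
grip_force: 0.0
scene (array([ 0.5654, -0.2219, -0.0147]), np.float64(0.0603700889950076))
side (array([ 0.5742, -0.2185, -0.1673]), np.float64(1.6551709052729817))
shift [-0.2409  0.0869  0.0243] turns [array([-0.001, -0.001, -1.59 ]), array([-0.001,  0.001,  1.551])] q7 -0.51 open 0.998 t 42.5 p [0.4874 0.0222 0.1745]
```

```bash
python3 -m creep '[-1,-0.241,0.087,0,0,0,1.551,-1,-0.241,0.087,0,0,0,1.551,-1,-0.241,0.087,0,0,0,1.551,-1,-0.241,0.087,0,0,0,1.551,-1,-0.241,0.087,0,0,0,1.551,-1,-0.241,0.087,0,0,0,1.551,-1,-0.241,0.087,0,0,0,1.551,-1,-0.241,0.087,0,0,0,1.551,-1,-0.241,0.087,0,0,0,1.551,-1,-0.241,0.087,0,0,0,1.551,-1,-0.241,0.087,0.06,0,0,1.551,-1,-0.241,0.087,0.08,0,0,1.551,-1,-0.241,0.087,0.08,0,0,1.551,-1,-0.241,0.087,0.08,0,0,1.551]' 50
python3 - <<'E'
from h import *
plan(.566,-.2216,.027,-.0145+np.pi/2)
wrist("mod",.014,"w12")
E
```

```text
t: 44.22
position: [0.5675, -0.2217, 0.0967]
eef_rot: [0.0, 1.0, -0.007, 0.001]
wrist_force: [0.7, 0.7, 0.3]
opening: 0.997
grip_force: 0.0
shift [-0.0016 -0.0001  0.0697] turns [array([ 0.002,  0.001, -3.141]), array([ 0.   , -0.002,  0.001])] q7 -1.54 open 0.997 t 44.2 p [ 0.5675 -0.2217  0.0967]
wrist mod [ 0.4791 -0.2179] [0.1558 0.4539] 1.5560054
```

```bash
python3 -m creep '[-1,-0.001,0,0.05,0,0,0,-1,-0.001,0,0.069,0,0,0,-1,-0.001,0,0.0695,0,0,0,-0.5,-0.001,0,0.0695,0,0,0,1,-0.001,0,0.0695,0,0,0,1,-0.001,0,0.0695,0,0,0,1,-0.001,0,0.0695,0,0,0,1,-0.001,0,0.0695,0,0,0,1,-0.001,0,0.0695,0,0,0]' 50; python3 -m creep '[1,0,0,-0.03,0,0,0,1,0,0,-0.08,0,0,0,1,0,0,-0.14,0,0,0,1,0,0,-0.16,0,0,0,1,0,0,-0.16,0,0,0]'
python3 - <<'E'
from h import *
plan(.4878,.0226,.16,-.034)
E
```

```text
t: 45.4
position: [0.5664, -0.2217, 0.0274]
eef_rot: [0.0, 1.0, -0.007, 0.001]
wrist_force: [-3.1, 0.7, 10.4]
opening: 0.569
grip_force: 50.6
t: 46.02
position: [0.5662, -0.2219, 0.1874]
eef_rot: [0.001, 1.0, -0.007, 0.001]
wrist_force: [0.9, 0.1, -2.5]
opening: 0.568
grip_force: 53.6
shift [-0.082  -0.2434  0.0269] turns [array([ 0.003, -0.001, -1.551]), array([-0.001, -0.003,  1.59 ])] q7 -1.49 open 0.568 t 46.0 p [ 0.5662 -0.2219  0.1874]
```

```bash
python3 -m creep '[1,-0.082,-0.2434,0,0,0,-1.551,1,-0.082,-0.2434,0,0,0,-1.551,1,-0.082,-0.2434,0,0,0,-1.551,1,-0.082,-0.2434,0,0,0,-1.551,1,-0.082,-0.2434,0,0,0,-1.551,1,-0.082,-0.2434,0,0,0,-1.551,1,-0.082,-0.2434,0,0,0,-1.551,1,-0.082,-0.2434,0,0,0,-1.551,1,-0.082,-0.2434,0,0,0,-1.551,1,-0.082,-0.2434,0,0,0,-1.551,1,-0.082,-0.2434,0.03,0,0,-1.551,1,-0.082,-0.2434,0.04,0,0,-1.551,1,-0.082,-0.2434,0.04,0,0,-1.551,1,-0.082,-0.2434,0.04,0,0,-1.551]'
python3 - <<'E'
from h import *
plan(.4878,.0226,.1066,-.034)
I=snap("a13")
w=bot.snapshot("wrist")
cv2.imwrite("pics/w13.png",np.hstack([cv2.resize(I["side"][150:300,160:360,::-1],(400,300)),cv2.resize(w[...,::-1],(400,300))]))
E
```

```text
t: 47.78
position: [0.4874, 0.0232, 0.1464]
eef_rot: [0.0, 0.719, 0.695, 0.0]
wrist_force: [0.1, 0.4, -1.1]
opening: 0.565
grip_force: 53.5
shift [-0.0006  0.0004  0.0398] turns [array([ 0.001, -0.   , -0.   ]), array([-0.   , -0.001,  3.141])] q7 -0.54 open 0.565 t 47.8 p [0.4874 0.0232 0.1464]
```

View pics/w13.png

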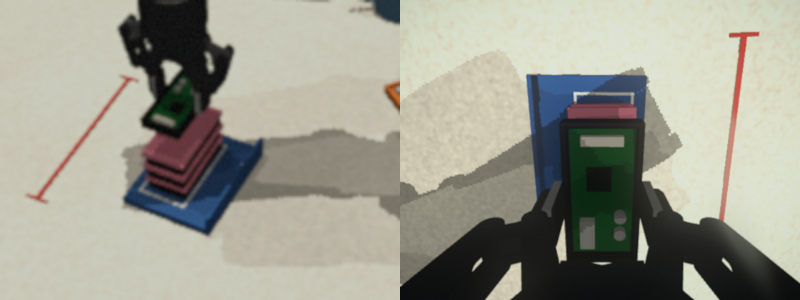

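The pile shows three single sheets and three modules, neatly stacked, with the fourth module held above and aligned. Lowering.

```bash
python3 -m creep '[1,-0.0006,0,0.025,0,0,0,1,-0.0006,0,0.036,0,0,0,1,-0.0006,0,0.039,0,0,0,1,-0.0006,0,0.0395,0,0,0,1,-0.0006,0,0.0395,0,0,0]'; python3 -m creep '[1,0,0,0.0003,0,0,0]'
```

```text
t: 48.55
position: [0.4874, 0.0225, 0.1068]
eef_rot: [0.0, 0.719, 0.695, 0.0]
wrist_force: [-0.0, 0.4, -1.8]
opening: 0.566
grip_force: 53.5
t: 48.68
position: [0.4874, 0.0224, 0.1064]
eef_rot: [0.0, 0.719, 0.695, 0.0]
wrist_force: [-0.2, -0.0, -1.6]
opening: 0.57
grip_force: 53.5
```

```bash
python3 -m creep '[1,0,0,0.001,0,0,0,0.2,0,0,0.001,0,0,0,-0.5,0,0,0.001,0,0,0,-0.6,0,0,0.001,0,0,0,-0.6,0,0,0.001,0,0,0,-0.6,0,0,-0.04,0,0,0,-0.6,0,0,-0.09,0,0,0,-0.6,0,0,-0.09,0,0,0]'
python3 - <<'E'
from h import *
plan(.385,.0255,.197,-.034+np.pi/2)
E
```

```text
t: 49.68
position: [0.4888, 0.0227, 0.1991]
eef_rot: [0.002, 0.719, 0.695, 0.002]
wrist_force: [-0.4, -0.6, 0.2]
opening: 0.798
grip_force: 0.0
shift [-0.0008 -0.1038  0.0016] turns [array([ 0.004,  0.004, -1.571]), array([ 0.004, -0.004,  1.57 ])] q7 -0.47 open 0.798 t 49.7 p [0.4888 0.0227 0.1991]
```

```bash
python3 -m creep '[-1,0,-0.104,0,0,0,-1.571,-1,0,-0.104,0,0,0,-1.571,-1,0,-0.104,0,0,0,-1.571,-1,0,-0.104,0,0,0,-1.571,-1,0,-0.104,0,0,0,-1.571,-1,0,-0.104,0,0,0,-1.571,-1,0,-0.104,0,0,0,-1.571,-1,0,-0.104,0,0,0,-1.571,-1,0,-0.104,0,0,0,-1.571,-1,0,-0.104,0,0,0,-1.571,-1,0,-0.104,0,0,0,-1.571]'
cat > car.py <<'E'
from h import *
import sys
tag=sys.argv[1];I=snap(tag)
for n,reg in(("scene",(255,395,262,292)),("side",(165,240,175,260))):
    def blob(p):   # carrier incl. pile: fit uses blue+stack hidden part filled
        return carbox(p)
    m=masks(I[n])["red"].copy();k=np.zeros_like(m);k[reg[2]:reg[3],reg[0]:reg[1]]=1;v,u=np.nonzero(m&k)
    w=ray(n,np.c_[u,v],0)[:,:2];A=np.polyfit(w[:,1],w[:,0],1)
    ms=masks(I[n]);g=np.array(eval(sys.argv[2])) if len(sys.argv)>2 else np.array([.4723,.0235,-.034])
    r=fit({n:fill(ms["blue"])},g,carbox);x,y,a=r[0];c,s=np.cos(a),np.sin(a)
    cor=[(x+.06*c-t*s,y+.06*s+t*c) for t in(.075,-.075)]
    print(n,r,"corner x to line L,R (mm)",[round(1e3*(q[0]-np.polyval(A,q[1])),1) for q in cor],"line",A, np.ptp(w[:,1]),"ymid",(w[:,1].max()+w[:,1].min())/2)
E
python3 car.py b1
```

```text
t: 51.05
position: [0.3831, 0.0259, 0.1959]
eef_rot: [-0.0, 0.018, 1.0, 0.0]
wrist_force: [0.6, -0.1, 0.1]
opening: 1.0
grip_force: 0.0
scene (array([ 0.4714,  0.0245, -0.0496]), np.float64(0.6117968180160467)) corner x to line L,R (mm) [np.float64(-101.9), np.float64(-110.7)] line [-0.0087  0.6378] 0.24324799758301624 ymid 0.014261316044597128
side (array([ 0.4747,  0.0232, -0.0275]), np.float64(0.5722745901639344)) corner x to line L,R (mm) [np.float64(-91.2), np.float64(-97.2)] line [-0.0123  0.6291] 0.24066059170941378 ymid 0.015295178837452461
```

```bash
python3 -m creep '[-0.5,0,0,0.05,0,0,-0.044,-0.5,0,0,0.1,0,0,-0.044,-0.5,0,0,0.14,0,0,-0.044,-0.5,0,0,0.155,0,0,-0.044,-0.5,0,0,0.165,0,0,-0.044,-0.5,0,0,0.168,0,0,-0.044,-0.5,0,0,0.168,0,0,-0.044]'
python3 - <<'E'
from h import *
plan(.383,.0255,.028,.010+np.pi/2)
I=snap("b2")
cv2.imwrite("pics/v.png",np.hstack([cv2.resize(I["scene"][150:270,240:400,::-1],(400,300)),cv2.resize(I["side"][150:300,180:380,::-1],(400,300))]))
E
```

```text
t: 52.02
position: [0.3835, 0.0259, 0.0284]
eef_rot: [0.0, -0.005, 1.0, -0.0]
wrist_force: [0.1, -0.3, -0.8]
opening: 0.748
grip_force: 0.0
shift [ 0.0005 -0.0004  0.0004] turns [array([-0.   ,  0.001, -0.   ]), array([0.001, 0.   , 3.141])] q7 0.67 open 0.748 t 52.0 p [0.3835 0.0259 0.0284]
```

View pics/v.png

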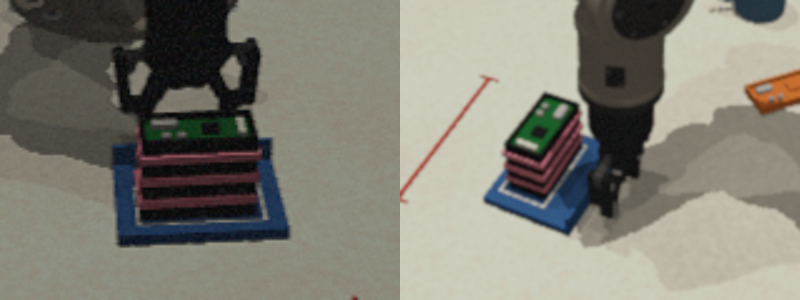

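The pile stands complete: four modules alternating with three sheets, inside the outline, with the fingers behind the lip. Pushing slowly to about 20 mm short of the line.

```bash
python3 -m creep '[-0.5,-0.005,0,0,0,0,0,-0.5,-0.010,0,0,0,0,0,-0.5,-0.014,0,0,0,0,0,-0.5,-0.017,0,0,0,0,0,-0.5,-0.020,0,0,0,0,0,-0.5,-0.023,0,0,0,0,0,-0.5,-0.026,0,0,0,0,0,-0.5,-0.029,0,0,0,0,0,-0.5,-0.032,0,0,0,0,0,-0.5,-0.035,0,0,0,0,0,-0.5,-0.038,0,0,0,0,0,-0.5,-0.041,0,0,0,0,0,-0.5,-0.044,0,0,0,0,0]'
cat > car.py <<'E'
from h import *
import sys
g=np.array(eval(sys.argv[2]));I=snap(sys.argv[1])
LN=dict(scene=(.63780,-.0087),side=(.64088,-.0117))
for n in I:
    h=cv2.cvtColor(I[n],cv2.COLOR_RGB2HSV);b=masks(I[n])["blue"]
    w=b|((h[...,2]>95)&(h[...,1]<70));P=np.vstack([proj(n,q) for q in carbox(g)])
    lo=(P.min(0)-12).astype(int);hi=(P.max(0)+12).astype(int)
    f=lambda m:cv2.resize(m[lo[1]:hi[1],lo[0]:hi[0]].astype(np.float32),None,fx=SC,fy=SC)
    B,Wt=f(b),f(w)
    def cost(p):
        im=np.zeros(B.shape,np.uint8)
        for q in carbox(p):
            cv2.fillConvexPoly(im,cv2.convexHull(np.round((((proj(n,q)+.5-lo)*SC-.5))*16).astype(np.int32)),1,cv2.LINE_8,4)
        return (np.abs(im-B)*Wt).sum()/1e3
    x=g
    for s in(.012,.004):
        r=minimize(cost,x,method="Nelder-Mead",options=dict(initial_simplex=np.vstack([x]+[x+np.eye(3)[i]*[s,s,8*s][i] for i in range(3)]),xatol=1e-5,fatol=1e-5));x=r.x
    c,s=np.cos(x[2]),np.sin(x[2])
    print(n,x,round(r.fun,2),"L,R mm to line",[round(1e3*(x[0]+.06*c-t*s-LN[n][0]-LN[n][1]*(x[1]+.06*s+t*c)),1) for t in(.075,-.075)])
E
python3 car.py b3 '[.489,.0245,0.0]'
```

```text
t: 53.75
position: [0.426, 0.0262, 0.0277]
eef_rot: [-0.001, -0.005, 1.0, -0.0]
wrist_force: [-5.8, -0.2, 2.1]
opening: 0.751
grip_force: 3.2
scene [0.4915 0.0275 0.0143] 2.76 L,R mm to line [np.float64(-86.5), np.float64(-85.6)]
side [ 0.4958  0.0249 -0.004 ] 2.77 L,R mm to line [np.float64(-83.6), np.float64(-86.0)]
```

```bash
python3 -m creep '[-0.5,-0.002,0,0,0,0,0,-0.5,-0.005,0,0,0,0,0,-0.5,-0.009,0,0,0,0,0,-0.5,-0.013,0,0,0,0,0,-0.5,-0.017,0,0,0,0,0,-0.5,-0.021,0,0,0,0,0,-0.5,-0.025,0,0,0,0,0,-0.5,-0.029,0,0,0,0,0,-0.5,-0.033,0,0,0,0,0,-0.5,-0.037,0,0,0,0,0,-0.5,-0.041,0,0,0,0,0,-0.5,-0.045,0,0,0,0,0,-0.5,-0.049,0,0,0,0,0,-0.5,-0.053,0,0,0,0,0,-0.5,-0.057,0,0,0,0,0,-0.5,-0.060,0,0,0,0,0,-0.5,-0.063,0,0,0,0,0,-0.5,-0.065,0,0,0,0,0,-0.5,-0.065,0,0,0,0,0]';python3 car.py b4 '[.557,.0265,0.01]'
```

```text
t: 56.22
position: [0.4925, 0.0271, 0.0281]
eef_rot: [0.0, -0.005, 1.0, 0.0]
wrist_force: [-1.6, -0.2, -1.2]
opening: 0.747
grip_force: 1.0
scene [0.5592 0.0283 0.0115] 3.46 L,R mm to line [np.float64(-18.6), np.float64(-18.2)]
side [0.5629 0.0259 0.0225] 2.6 L,R mm to line [np.float64(-18.5), np.float64(-16.8)]
```

```bash
python3 -m creep '[-0.5,-0.002,0,0,0,0,0,-0.5,-0.004,0,0,0,0,0,-0.5,-0.006,0,0,0,0,0,-0.5,-0.008,0,0,0,0,0,-0.5,-0.010,0,0,0,0,0,-0.5,-0.012,0,0,0,0,0,-0.5,-0.0135,0,0,0,0,0,-0.5,-0.0135,0,0,0,0,0]';python3 car.py b5 '[.573,.0265,0.015]'
```

```text
t: 57.32
position: [0.5052, 0.0272, 0.0281]
eef_rot: [-0.0, -0.005, 1.0, -0.0]
wrist_force: [-7.1, -0.2, 4.2]
opening: 0.753
grip_force: 3.7
scene [0.5756 0.0283 0.0174] 3.47 L,R mm to line [np.float64(-2.6), np.float64(-1.3)]
side [0.5765 0.026  0.0367] 2.49 L,R mm to line [np.float64(-5.9), np.float64(-2.2)]
```

```bash
sed -i 's/(h\[...,1\]<70))/(h[...,1]<70))|masks(I[n])["red"]/' car.py; sed -i 's/^g=.*/g=np.array(eval(sys.argv[2]));I=snap(sys.argv[1]) if len(sys.argv)<4 else {n:np.ascontiguousarray(cv2.imread(f"pics\/{sys.argv[1]}_{n}.png")[...,::-1]) for n in CM}/' car.py; for k in "b4 [.557,.0265,0.01]" "b5 [.572,.0265,0.01]"; do set -- $k; python3 car.py $1 $2 old; done; python3 -c "
from h import *
print(pose()[0])"
```

```text
scene [0.5596 0.0283 0.0123] 5.83 L,R mm to line [np.float64(-18.2), np.float64(-17.6)]
side [0.5631 0.0255 0.0277] 3.78 L,R mm to line [np.float64(-18.7), np.float64(-16.3)]
scene [0.5718 0.0287 0.0173] 5.66 L,R mm to line [np.float64(-6.4), np.float64(-5.1)]
side [0.5761 0.0262 0.0226] 3.57 L,R mm to line [np.float64(-5.3), np.float64(-3.6)]
[0.5052 0.0272 0.0281]
```

```bash
python3 -m creep '[-0.5,-0.0015,0,0,0,0,0,-0.5,-0.003,0,0,0,0,0,-0.5,-0.004,0,0,0,0,0,-0.5,-0.005,0,0,0,0,0,-0.5,-0.005,0,0,0,0,0,-0.5,-0.005,0,0,0,0,0]';python3 car.py b6 '[.577,.0265,0.012]'
```

```text
t: 58.18
position: [0.5101, 0.0273, 0.0281]
eef_rot: [-0.0, -0.005, 1.0, -0.0]
wrist_force: [-8.0, -0.0, 3.9]
opening: 0.754
grip_force: 3.9
scene [0.5762 0.0287 0.0097] 5.72 L,R mm to line [np.float64(-1.4), np.float64(-1.3)]
side [0.5806 0.0255 0.0327] 3.27 L,R mm to line [np.float64(-1.6), np.float64(1.6)]
```

```bash
python3 -m creep '[-0.5,0.005,0,0,0,0,0,-0.5,0.015,0,0,0,0,0,-0.5,0.03,0,0,0,0,0,-0.5,0.04,0,-0.03,0,0,0,-0.5,0.04,0,-0.09,0,0,0,-0.5,0.04,0,-0.15,0,0,0,-0.5,0.04,0,-0.2,0,0,0,-0.5,0.04,0,-0.2,0,0,0,-0.5,0.04,0,-0.2,0,0,0]';python3 car.py b7 '[.577,.0265,0.012]'
python3 - <<'E'
from h import *
I={n:np.ascontiguousarray(cv2.imread(f"pics/b7_{n}.png")[...,::-1]) for n in CM}
def green(im):
    h=cv2.cvtColor(im,cv2.COLOR_RGB2HSV);return fill((h[...,0]>40)&(h[...,0]<90)&(h[...,1]>80))
for n in I:
    r=fit({n:green(I[n])},[.5932,.0265,1.58],lambda q:[box(*q,.088,.038,.092,.0921)]);print(n,r)
E
```

```text
t: 59.4
position: [0.4699, 0.0263, 0.2275]
eef_rot: [-0.0, -0.005, 1.0, -0.001]
wrist_force: [-0.1, -0.0, -0.0]
opening: 0.75
grip_force: 0.0
scene [0.5763 0.0289 0.0106] 5.8 L,R mm to line [np.float64(-1.4), np.float64(-1.1)]
side [0.5817 0.0283 0.0283] 6.48 L,R mm to line [np.float64(-0.1), np.float64(2.4)]
scene (array([0.597 , 0.0187, 1.6027]), np.float64(0.3921154222048475))
side (array([0.5906, 0.0288, 1.5241]), np.float64(0.4446467947708301))
```

Run:
```python
from h import *
for n,c in(("scene",(.5763,.0289,.0106)),("side",(.5817,.0283,.02))):
    im=np.ascontiguousarray(cv2.imread(f"pics/b7_{n}.png")[...,::-1]);m=masks(im)
    g=[c[0]+.015,c[1],1.5708+c[2]]
    r=fit({n:fill(m["mod"]|m["pink"])},g,lambda q:[box(*q,.102,.053,.012,.092)],pad=6);d=r[0]-g;print(n,d,r[1])
```

```text
scene [ 0.0044 -0.0039  0.0229] 0.1698700987028331
side [-0.0032  0.0013  0.071 ] 0.1148843855949723
```

The pile is within about 5 mm of the pad centre, and the carrier's front edge is within about 2 mm of the line, square to it. Handing in.

```bash
python3 -c "
from bench import bot
print(bot.hand_in())"
```

```text
the job is handed in; nothing more can be done
None
```

I stacked all four modules on the outline with one sheet between each, pushed the carrier so its front edge measures within about 2.5 mm of the red line, left the spare sheet on the rack and the adapter, bottle and mug untouched, and handed in at about 59 s; no verdict was returned.

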